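# Seat a paint bottle in the V of a filling stand and swing the spout down

## Robot

A 6-joint arm with a two-finger parallel gripper is mounted at the origin on the work surface. World frame = base frame: x ahead of the robot, y to its left, z up, the work surface at z = 0. Lengths are in mm, angles in rad, forces in N, time in s.
With the tool pointing down it reaches from about 275 to 1000 mm from the base axis. Payload 8.4 kg.
Tool frame: the origin (TCP) lies midway between the tips of the shut fingers; the grasp point (between the pads) lies 19 mm behind it; z points along the fingers, y is the direction in which the jaws open and shut (so a half turn about z gives the same grasp; the last joint's range is limited). The gripper opens to 85 mm and grips with 20 to 120 N. Pads are 22 mm wide; open, the fingers measure 114 mm over their backs; the gripper's body (76 mm by 85 mm) begins 54 mm behind the grasp point. The pads swing forward as they close: fully open they stand 13 mm farther back than shut.
Start: joints at [-0.002, 0.353, 1.633, -0, 1.155, -0.002], TCP at [625.002, -0, 231.281] pointing down, gripper open.
Joint ranges: [-2.63, 2.63], [-0.92, 2.1], [0.06, 2.66], [-1.3, 4.44], [0, 2.69], [-3.02, 3.02]. Speed limits (rad/s): [2.22, 2.22, 2.79, 3.14, 3.14, 3.14].

## Interface

Orientations are given as [roll, pitch, yaw] about the fixed x, y, z axes, in that order (R = Rz(yaw) Ry(pitch) Rx(roll)).
In Python, from rig import r gives the robot as it stands.
- The arm moves only by the tool play_rows, never from a script. Its argument "moves" is a list of rows, each a list of 3 entries, a list of its own where there are three numbers: the turn, a rotation vector about the tool's x, y, z in degrees, then the shift along the tool's x, y, z in mm, then the opening, from 0 (shut) to 1 (fully open). A call has 1 to 20 rows; each row is the pose to reach, as a shift and turn from the pose measured when the call began, along the tool's axes at that moment; what a row does not reach only later rows make up. A row lasts 1/10 s, in which the tool goes at most 50 mm and 8.59 degrees, less where a joint would pass 70% of its speed; a pose out of reach is approached as far as the arm can. A call with a gripper value outside its range is refused whole. The fingers move at their own pace and stop on an object; "newtons" is the grip in N (left out, the last holds). Time passes only in rows, so rows that repeat a pose let the fingers close. It gives the time, the measured TCP pose, the force and the opening at its end, in the units of the state.
- r.sense(): the state, without advancing time (a new reading comes with each control period).
- r.grab_frame(name): name is "scene" or "side" or "wrist"; returns a dict with "color" (400x640x3 uint8, red, green, blue), "K" (3x3 intrinsics, pixels), "k1" (the pictures are not rectified: a ray, as slopes to the right and down, at radius r is drawn at 1 + k1 r^2 times it, then the intrinsics apply), "rvec" (rotation vector, rad) and "tvec" (3), from world to camera coordinates, as OpenCV has them; the wrist camera has in their place "T_tool_cam" (4x4, takes a point from camera to tool coordinates, whose origin is the TCP and whose axes are the flange's). Camera axes: x right, y down, z forward; pixel columns grow to the right and rows downward; lengths in mm; the calibration is good to about 2 mm. A picture is of the moment at which its call begins: read the wrist's pose just before it. There is no depth.
- r.sign_off(): hands the job in, once; it reports no verdict.
Trained networks look in a picture, given as the dict that the camera call returned (one of the last four; its "shot" number tells which), for a name from the list of things; names that differ only in an ending like _2 or _b are one class to them, and where a whole thing is asked for, a point or a joint stands for the part that bears it (a point fixed in the world has none). Each returns a list of dicts, best first, with "conf" (0 to 1); they miss things now and then, are a little off and sometimes report something else, mostly with a low value. They report only what shows in the picture. A call takes as long as a camera call.
- r.silhouettes(picture, name): "mask" (400x640 bool, what is visible of it) and "location" ([column, row] in pixels, amid what is visible of it).
The state is a dict: "clock": time; "qpos": joint angles; "qvel": joint speeds; "joint_efforts": joint torques, N m; "eef_pos": TCP position; "tcp_rot": TCP orientation; "contact_force": force on the tool from outside, world axes, zero at the start; "wrist_torque": the same for the moment, N m; "opening": opening from 0.0 (shut) to 1.0 (fully open).
Only numpy, scipy, OpenCV 4.12 (cv2) and the standard library are available. Lean on these libraries where they do the work, as an engineer would, in place of code of your own. Each camera call takes 0.05 s, during which the arm holds its last target.

## Task

Get the open green paint bottle ready for topping up: stand it on the base plate of the filling stand, push it lightly along the plate into the V until it is fully home and bears on both blue faces, then swing the filling spout all the way down so that it dips into the bottle's neck. The bottle is soft and open, so keep it upright and do not force it into the V, and leave the other things on the table alone.

Things in the scene. Friction and masses are not known exactly. Their poses are not given: they have to be found in the camera images.
- bottle_mid (a point): Point on the axis of the loose green bottle with a black band, 40 mm above its underside (half its height); z up along the bottle. Squat, open at the top: round body 60 mm in diameter and 58 mm high, sloping shoulder up to 68 mm, neck 32 mm outside and 24 mm inside diameter up to the rim at 80 mm. 0.14 to 0.26 kg.
- bottle_mouth (a point): Centre of the green bottle's open mouth, level with its rim, 80 mm above its underside.
- bottle: The same green bottle; origin at the centre of its underside. Soft and open: a push of about 10 N or more into the V squeezes paint out of the neck; 4 to 7 N is right. About 1 N slides it along the polished plate. The pusher's grip on its wall can hold it against one face only, felt as a side force on the pusher: give way sideways until that is gone and it bears on both.
- stand: Fixed filling stand. Origin on the table directly below the axis of a bottle seated in the V; x points from the open side of the V into the V (away from the robot, up to 0.35 rad to either side), y left, z up. Base plate 8 mm thick, x -130 to 140, y -75 to 75 mm. 90-degree V, opening to -x, 52 mm high, x 5 to 50, y -51 to 51 mm. Behind it hinge cheeks (120 mm high, x from 95) and pump (70 mm high).
- seat (a point): Where the centre of the bottle's underside is when the bottle is fully home in the V: on top of the base plate, 8 mm above the table; axes as the stand's. The 60 mm body then touches both faces, 21 mm further on in x and 21 mm to either side in y.
- v_left: Left blue slippery plastic face of the V, a pad 46 mm long, 8 mm thick and 36 mm high (12 to 48 mm above the table), rigidly fixed to the stand at 45 degrees; origin at the centre of the pad, 24 mm in x and 24 mm in y from the seat.
- v_right: Right blue face of the V, mirror image of the left one (24 mm in x, -24 mm in y from the seat).
- spout (a joint): Angle of the filling spout arm above level, rad: 0 = fully down on its stop, level, spout in the bottle's neck; about 1.2 to 1.3 at the start (raised). The hinge axis is parallel to the stand's y axis, at x = 110 mm and 112 mm above the table in the stand's frame. Friction in the hinge holds the arm wherever it is left (about 2 N at the knob moves it).
- knob (a point): Centre of the black ball knob, 28 mm in diameter, at the free end of the spout arm, 155 mm from the hinge axis; raised it is about 255 mm above the table, fully down it is at x = -45 mm in the stand's frame and 112 mm above the table.
- spout_tip (a point): Lower end of the steel spout (10 mm in diameter), which points down from the arm 110 mm from the hinge. Fully down it is on the axis of a seated bottle, 74 mm above the table, 14 mm below the bottle's rim.
- orange_bottle: Closed orange paint bottle with black band, 50 mm in diameter, about 145 mm high, loose: leave alone. Origin at the centre of its underside.
- brush_jar: Glass jar 72 mm in diameter, 100 mm high, with paint brushes that stand up to 200 mm above the table, loose: leave alone. Origin at the centre of its underside.
- cap: The green bottle's black screw cap with green tip, 36 mm in diameter, 32 mm high, loose: leave alone. Origin at the centre of its underside.

How it is judged (in metres and radians):
On the way, in this order (a step that is already met when the one before it is completed fails the run):
1. with the spout still raised, the bottle stands on the base plate at the seat and presses on both faces of the V at once (more than 1.5 N on each, for 0.3 s) (contact force between bottle and v_left above 1.5 N and contact force between bottle and v_right above 1.5 N and distance between bottle and seat below 0.003 m and value of joint spout above 0.7 rad), for 0.3 s.
2. the spout is down in the bottle's neck (value of joint spout below 0.04 rad and horizontal distance between spout_tip and bottle_mouth below 0.004 m), for 0.2 s.
At the end, for the whole second after the job is handed in: The green bottle stands upright (within 0.04 rad) and still on the base plate, its underside within 2 mm of the seat along and across the V, and the spout is fully down (within 0.04 rad of its stop) in the bottle's neck, within 4 mm of the mouth's centre (all of step 2 and x of bottle in the frame of seat between -0.002 and 0.002 m and y of bottle in the frame of seat between -0.002 and 0.002 m and z of bottle in the frame of seat below 0.002 m and angle between bottle's own z axis and vertical below 0.04 rad and linear speed of bottle below 0.01 m/s); the robot touches nothing.
It fails at once if the bottle is forced into the V: more than 8 N on one face (a push of about 10 N) (contact force between bottle and v_left above 8 N or contact force between bottle and v_right above 8 N).
It fails at once if the open bottle is tipped by more than 0.35 rad (angle between bottle's own z axis and vertical above 0.35 rad).
It fails at once if the orange bottle, the brush jar or the cap is moved by more than 15 mm (distance of any of orange_bottle, brush_jar, cap from where it was at the start of the episode above 0.015 m).
It also fails if it takes over 72 s, if anything falls off the work surface, if the arm or the gripper's body presses on something with over 40 N, if the wrist force passes 120 N, or if a joint passes its speed limit or range.

## Working session

There is one attempt and no reset: what is moved stays moved. The work goes in short steps, Python scripts to look and compute and a tool call to move; the robot and the scene stay as the last step left them, time stands still between calls to the robot, and variables do not carry over. Pictures are saved under pics/ and viewed, and the job is handed in when it is done.

Besides the shell and the picture viewer there is one more tool, called after "Request:" by a JSON object that holds its "fn" and its "kwargs", one argument or row to a line. play_rows: Moves the arm, as the interface text tells. Its arguments: {"type":"object","properties":{"moves":{"type":"array"},"newtons":{"type":"number"}},"required":["moves"]}

```bash
ls; mkdir -p pics; python3 - <<'E'
from rig import r
import cv2
print(r.sense())
for n in ["scene","side","wrist"]:
    f=r.grab_frame(n)
    cv2.imwrite(f"pics/{n}0.png",f["color"][:,:,::-1])
    print(n,{k:v for k,v in f.items() if k!="color"})
E
```

```text
pics
{'clock': 0.0, 'qpos': array([-2.40409394e-03,  3.53641041e-01,  1.63412335e+00, -2.36331071e-05,
        1.15523486e+00, -2.36947809e-03]), 'qvel': array([ 4.05956319e-04, -6.35785551e-04,  1.31650835e-03,  5.05399049e-06,
        9.37525255e-04,  1.47664039e-03]), 'joint_efforts': array([-2.03471049e-03, -6.05236173e+01, -3.42063046e+01, -2.62302356e-04,
        9.48130677e-03,  3.61521288e-06]), 'eef_pos': array([ 6.24518731e+02, -8.81002590e-03,  2.30570750e+02]), 'tcp_rot': array([-3.14018601e+00,  1.82752975e-05,  1.57077128e+00]), 'contact_force': array([ 0.27256778, -0.90131402,  0.18310251]), 'wrist_torque': array([-0.03051144, -0.02199569, -0.021166  ]), 'opening': 0.9998028036960819}
scene {'K': array([[512.25350267,   0.        , 318.66489411],
       [  0.        , 512.25350267, 199.14635934],
       [  0.        ,   0.        ,   1.        ]]), 'k1': -0.13809719241399787, 'rvec': array([ 1.93819647,  1.18291372, -0.57624054]), 'tvec': array([-274.27020033, -220.66005541, 1571.27851842]), 'shot': 1}
side {'K': array([[405.94279152,   0.        , 317.72186448],
       [  0.        , 405.94279152, 203.01477045],
       [  0.        ,   0.        ,   1.        ]]), 'k1': -0.10343818914609874, 'rvec': array([ 2.10126457e+00, -2.95775330e-02, -9.49047161e-04]), 'tvec': array([-580.66050023,   93.19568184,  973.65145654]), 'shot': 2}
wrist {'K': array([[339.82125427,   0.        , 321.41759413],
       [  0.        , 339.82125427, 198.84851253],
       [  0.        ,   0.        ,   1.        ]]), 'k1': -0.06129314093601256, 'T_tool_cam': array([[-3.03901384e-04, -9.54008845e-01, -2.99778302e-01,
         7.69204773e+01],
       [ 9.99999924e-01, -3.63208869e-04,  1.42115396e-04,
        -2.03003659e-01],
       [-2.44461483e-04, -2.99778236e-01,  9.54008883e-01,
        -1.42594366e+02],
       [ 0.00000000e+00,  0.00000000e+00,  0.00000000e+00,
         1.00000000e+00]]), 'shot': 3}
```

View pics/scene0.png

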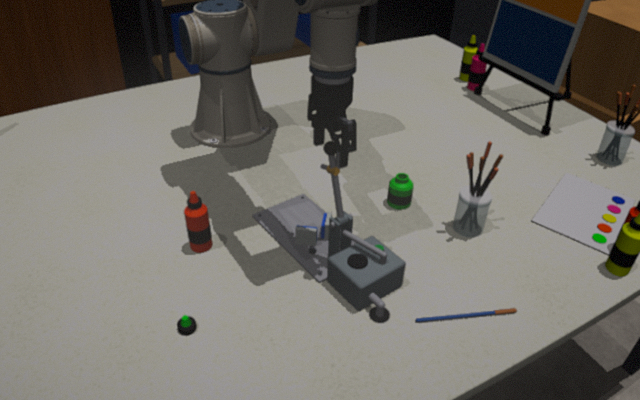

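View pics/side0.png

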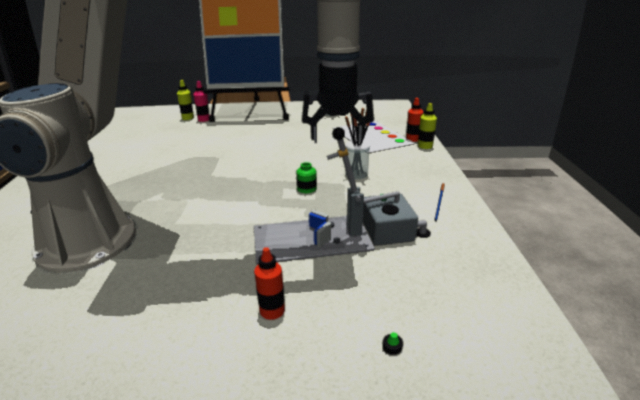

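View pics/wrist0.png

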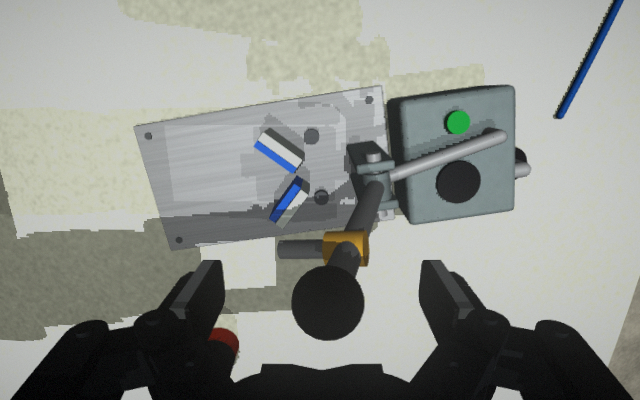

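```bash
cat > h.py <<'E'
import numpy as np, cv2
from scipy.spatial.transform import Rotation as R
def Ttool(s):
    T=np.eye(4);T[:3,:3]=R.from_euler('xyz',s["tcp_rot"]).as_matrix();T[:3,3]=s["eef_pos"];return T
def cam(f,s=None):
    if "T_tool_cam" in f: return Ttool(s)@f["T_tool_cam"]
    T=np.eye(4);Rm=cv2.Rodrigues(f["rvec"])[0];T[:3,:3]=Rm.T;T[:3,3]=-Rm.T@f["tvec"];return T
def ray(f,s,px):
    T=cam(f,s);d=cv2.undistortPoints(np.array([[px]],float),f["K"],np.array([f["k1"],0,0,0,0]))[0,0]
    v=T[:3,:3]@np.array([d[0],d[1],1]);return T[:3,3],v/np.linalg.norm(v)
def onz(f,s,px,z):
    o,v=ray(f,s,px);return o+v*(z-o[2])/v[2]
def proj(f,s,P):
    T=np.linalg.inv(cam(f,s));return cv2.projectPoints(np.atleast_2d(P).astype(float),cv2.Rodrigues(T[:3,:3])[0],T[:3,3],f["K"],np.array([f["k1"],0,0,0,0]))[0][:,0]
def tri(rs):
    A=np.zeros((3,3));b=np.zeros(3)
    for o,v in rs:
        M=np.eye(3)-np.outer(v,v);A+=M;b+=M@o
    p=np.linalg.solve(A,b);return p,[np.linalg.norm((np.eye(3)-np.outer(v,v))@(p-o)) for o,v in rs]
def look(r,n):
    s=r.sense();return r.grab_frame(n),s
E
python3 - <<'E'
from rig import r
from h import *
import pickle
fs={}
for n in ["scene","side","wrist"]:
    f,s=look(r,n)
    d={}
    for m in ["bottle","stand","v_left","v_right","knob","spout","orange_bottle","brush_jar","cap"]:
        o=r.silhouettes(f,m)
        d[m]=o[:2]
        for q in o[:2]:
            ys,xs=np.where(q["mask"]); print(n,m,round(q["conf"],2),np.round(q["location"],1),xs.min(),xs.max(),ys.min(),ys.max(),len(xs))
    fs[n]=(f,s,d)
pickle.dump(fs,open("f0.pkl","wb"))
E
```

```text
scene bottle 0.91 [400.3 193.4] 388 413 173 209 763
scene knob 0.59 [338.  179.1] 320 348 141 225 848
scene spout 0.7 [335.5 177.5] 321 348 141 224 761
scene orange_bottle 0.97 [195.7 221.4] 184 211 191 252 1209
scene brush_jar 0.62 [473.6 202.3] 453 502 142 236 2009
scene cap 0.87 [183.6 327.4] 177 195 316 335 297
scene cap 0.58 [333.7 177.2] 321 348 141 224 741
side bottle 0.97 [305.7 178. ] 296 316 162 193 556
side stand 0.8 [350.4 226.7] 253 430 127 261 8053
side v_left 0.72 [313.1 219.9] 308 325 213 228 186
side v_right 0.43 [313.3 233.8] 313 323 224 243 46
side knob 0.75 [345.3 153.6] 327 358 127 194 552
side spout 0.94 [344.  158.3] 327 359 127 194 641
side spout 0.22 [305.7 178.5] 296 316 163 193 558
side orange_bottle 0.61 [270.5 286.7] 255 284 248 318 1588
side orange_bottle 0.36 [305.6 177.7] 295 316 163 193 564
side brush_jar 0.74 [360.6 152.2] 346 369 108 179 870
side cap 0.72 [393.1 345.1] 381 403 332 355 421
wrist stand 0.61 [329.4 172.6] 133 529 84 339 55034
wrist v_left 0.85 [274.9 157.8] 253 295 141 172 364
wrist v_right 0.7 [285.1 195.1] 269 302 175 221 562
wrist knob 0.97 [334.7 266.9] 277 390 171 339 8244
wrist spout 0.88 [338.4 270.9] 276 390 170 339 8396
wrist orange_bottle 0.96 [225.7 345.8] 207 237 328 373 949
```

```bash
python3 - <<'E'
from h import *
import pickle
fs=pickle.load(open("f0.pkl","rb"))
f,s,d=fs["wrist"]
im=f["color"][:,:,::-1]
cv2.imwrite("pics/wz0.png",cv2.resize(im[80:260,125:395],None,fx=2.9,fy=2.9,interpolation=cv2.INTER_CUBIC))
A=onz(f,s,(135,125.5),8);B=onz(f,s,(172,250),8);C=onz(f,s,(382,86),8)
print(A,B,C,np.linalg.norm(A-B),np.linalg.norm(A-C))
for k in ["v_left","v_right"]:print(k,onz(f,s,d[k][0]["location"],44))
rs=[ray(*fs[n][:2],fs[n][2]["bottle"][0]["location"]) for n in("scene","side")]
print("bottle",tri(rs))
# knob centres by hand
print("knob",tri([ray(*fs["wrist"][:2],(327.5,303)),ray(*fs["side"][:2],(338.5,133.5)),ray(*fs["scene"][:2],(331,149))]))
print("orange",tri([ray(*fs[n][:2],fs[n][2]["orange_bottle"][0]["location"]) for n in("scene","side")]))
print("cap",tri([ray(*fs[n][:2],fs[n][2]["cap"][0]["location"]) for n in("scene","side")]))
print("jar",tri([ray(*fs[n][:2],p) for n,p in(("scene",(472,212)),("side",(358,160)))]))
E
```

```text
[423.65355428  45.01063351   8.        ] [ 445.26078532 -102.40120315    8.        ] [687.27043339  83.79446666   8.        ] 148.98698607874422 266.4545827510936
v_left [579.14237811  15.54716576  44.        ]
v_right [587.96941745 -22.72980914  44.        ]
bottle (array([552.53258336, 246.75883715,  31.10243471]), [np.float64(2.4298879979548977), np.float64(2.4298879979548036)])
knob (array([6.27956911e+02, 5.78711322e-01, 2.61155353e+02]), [np.float64(1.3852962959598232), np.float64(0.1437193304260884), np.float64(1.4724109418269264)])
orange (array([ 489.55623755, -247.43758289,   68.39267325]), [np.float64(3.1373663940755927), np.float64(3.137366394075499)])
cap (array([ 703.39253747, -343.07716033,    8.83579242]), [np.float64(1.4975597665028852), np.float64(1.497559766502806)])
jar (array([711.79950783, 334.69265397,  48.70868013]), [np.float64(1.2880564625766715), np.float64(1.2880564625767243)])
```

View pics/wz0.png

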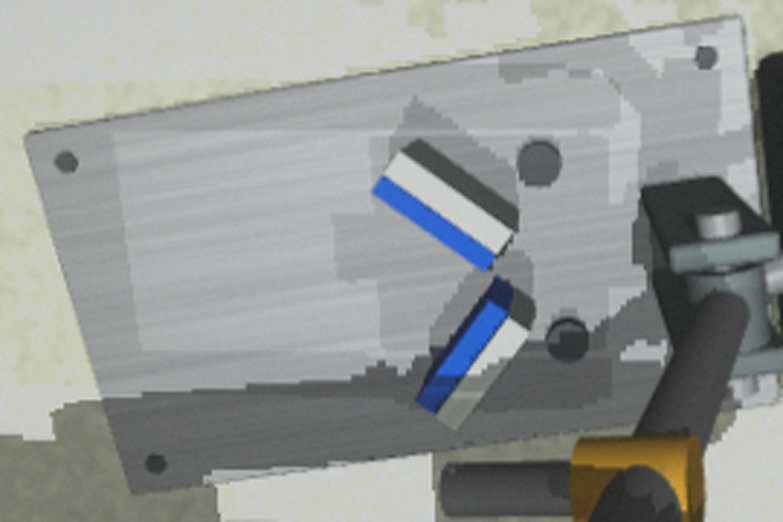

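The views show the green bottle at scene (400,193) and side (306,178). The stand's V is at wrist (290,180), with the raised knob between the open fingers at wrist (327,303). I'll go straight up first, then over to the bottle with the wrist turned so the jaws lie across the stand.

Request:
{"fn": "play_rows", "kwargs": {
  "moves": [
    [[0, 0, 0], [0, 0, -50], 1],
    [[0, 0, 0], [0, 0, -100], 1],
    [[0, 0, 0], [0, 0, -100], 1],
    [[0, 0, 0], [0, 0, -100], 1],
    [[0, 0, -20], [100, -30, -100], 1],
    [[0, 0, -60], [200, -60, -100], 1],
    [[0, 0, -98.4], [245, -72, -100], 1],
    [[0, 0, -98.4], [245, -72, -100], 1],
    [[0, 0, -98.4], [245, -72, -100], 1],
    [[0, 0, -98.4], [245, -72, -100], 1],
    [[0, 0, -98.4], [245, -72, -60], 1],
    [[0, 0, -98.4], [245, -72, -40], 1],
    [[0, 0, -98.4], [245, -72, -20], 1],
    [[0, 0, -98.4], [245, -72, -20], 1],
    [[0, 0, -98.4], [245, -72, -20], 1],
    [[0, 0, -98.4], [245, -72, -20], 1],
    [[0, 0, -98.4], [245, -72, -20], 1],
    [[0, 0, -98.4], [245, -72, -20], 1]
  ]
}}

```text
clock: 3.45
eef_pos: [552.4, 244.7, 250.2]
tcp_rot: [-3.141, -0.002, -2.997]
contact_force: [-0.1, 0.2, -0.5]
opening: 1.005
```

```bash
python3 - <<'E'
from rig import r
from h import *
import pickle
f,s=look(r,"wrist");print({k:np.round(s[k],3) for k in("clock","qpos","qvel","eef_pos","tcp_rot","contact_force")})
o=r.silhouettes(f,"bottle")
for q in o:
    ys,xs=np.where(q["mask"]);print(q["conf"],q["location"],xs.min(),xs.max(),ys.min(),ys.max())
cv2.imwrite("pics/w1.png",f["color"][:,:,::-1])
pickle.dump((f,s,o),open("f1.pkl","wb"))
f0=pickle.load(open("f0.pkl","rb"))
E
```

```text
{'clock': np.float64(3.45), 'qpos': array([ 0.415,  0.305,  1.658,  0.   ,  1.18 , -1.301]), 'qvel': array([-0.   , -0.005, -0.007, -0.   , -0.001,  0.002]), 'eef_pos': array([552.414, 244.727, 250.166]), 'tcp_rot': array([-3.141e+00, -2.000e-03, -2.997e+00]), 'contact_force': array([-0.139,  0.241, -0.46 ])}
0.98 [317.3, 165.6] 290 349 135 199
```

View pics/w1.png

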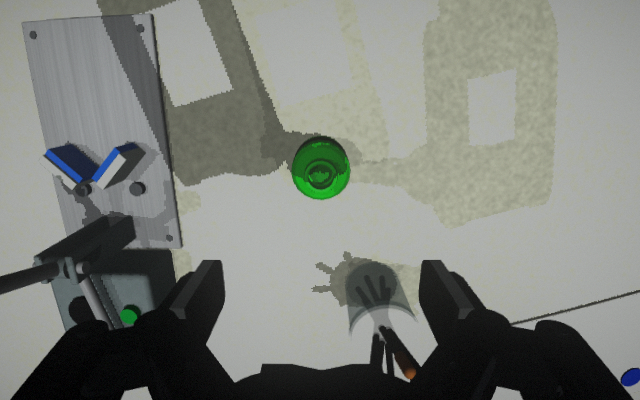

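The bottle is at wrist (320,168), below the gripper, with the jar on its far side at (375,290). Next I'll fit the bottle's outline in all three views and the stand's pose in both wrist views.

```bash
cat >> h.py <<'E'
from scipy.optimize import least_squares
def bpts(x,y,z0):
    a=np.linspace(0,2*np.pi,48);P=[]
    for h,rr in((0,30),(58,30),(68,16),(80,16)):P.append(np.c_[x+rr*np.cos(a),y+rr*np.sin(a),np.full(48,z0+h)])
    return np.vstack(P)
def bbox(m):
    c=max(cv2.findContours(m.astype(np.uint8),0,2)[0],key=cv2.contourArea)[:,0];return np.r_[c.min(0)-.5,c.max(0)+.5]+np.array([0,0,0,0])
def fitb(views,z0=None,x0=(552,247)):
    def res(p):
        e=[]
        for f,s,m in views:
            q=proj(f,s,bpts(p[0],p[1],p[2] if z0 is None else z0));e.append(np.r_[q.min(0),q.max(0)]-bbox(m))
        return np.concatenate(e)
    o=least_squares(res,list(x0)+([0] if z0 is None else []));return o.x,o.fun
E
python3 - <<'E'
from h import *
import pickle
fs=pickle.load(open("f0.pkl","rb"));w=pickle.load(open("f1.pkl","rb"))
V=[(*fs[n][:2],fs[n][2]["bottle"][0]["mask"]) for n in("scene","side")]+[(w[0],w[1],w[2][0]["mask"])]
for vv in (V,V[2:],V[:2]):
    for z in(None,0):
        x,e=fitb(vv,z);print(np.round(x,1),np.round(e,1))
# stand from both wrist views: zoom
im=w[0]["color"][:,:,::-1]
cv2.imwrite("pics/wz1.png",cv2.resize(im[0:260,10:200],None,fx=2.3,fy=2.3,interpolation=cv2.INTER_CUBIC))
E
```

```text
[551.9 243.3   0.6] [-1.7 -0.2 -0.7  0.4 -0.4 -0.1 -0.1  0.1  0.6  0.3  0.2  0.5]
[552.  243.4] [-1.6 -0.  -0.7  0.6 -0.4  0.1 -0.1  0.2  0.7  0.3  0.2  0.4]
[551.4 242.9   0.9] [ 0.1 -0.2 -0.1  0.1]
[551.6 242.9] [ 0.2 -0.1 -0.2  0.1]
[552.2 246.8  -0.6] [-0.5 -0.1  0.4  0.5 -0.2 -0.2 -0.  -0.2]
[552.5 246.2] [-0.6 -0.2  0.4  0.4 -0.1 -0.4  0.1 -0.3]
```

View pics/wz1.png

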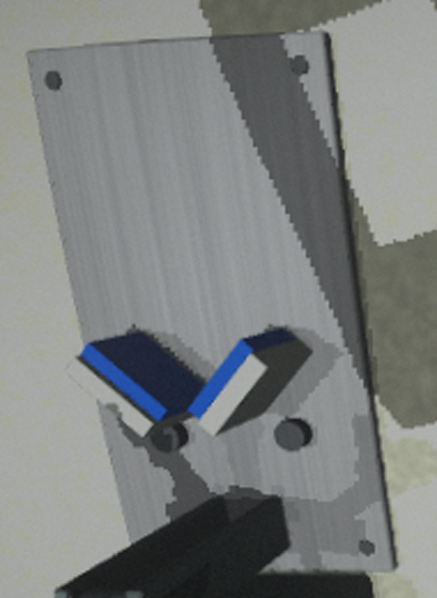

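Request:
{"fn": "play_rows", "kwargs": {
  "moves": [
    [[0, 0, 0], [1, -1.6, 40], 1],
    [[0, 0, 0], [1, -1.6, 80], 1],
    [[0, 0, 0], [1, -1.6, 120], 1],
    [[0, 0, 0], [1, -1.6, 155], 1],
    [[0, 0, 0], [1, -1.6, 185], 1],
    [[0, 0, 0], [1, -1.6, 205], 1],
    [[0, 0, 0], [1, -1.6, 220], 1],
    [[0, 0, 0], [1, -1.6, 229], 1],
    [[0, 0, 0], [1, -1.6, 229], 1],
    [[0, 0, 0], [1, -1.6, 229], 1]
  ],
  "newtons": 20
}}

```text
clock: 4.55
eef_pos: [552.3, 243.3, 22.4]
tcp_rot: [3.142, 0.0, -2.997]
contact_force: [0.8, -0.1, -0.5]
opening: 0.999
```

```bash
python3 - <<'E'
from h import *
import pickle
fs=pickle.load(open("f0.pkl","rb"));w=pickle.load(open("f1.pkl","rb"))
z0=lambda a,b:(a/2.9+125-.33,b/2.9+80-.33)
z1=lambda a,b:(a/2.3+10-.28,b/2.3-.28)
v0=[((-130,75,8),z0(26,133)),((-130,-75,8),z0(133,493)),((140,75,8),z0(742,15)),((4.9,37.5,48),z0(372,190)),((37.5,4.9,48),z0(489,272))]
v1=[((-130,-75,8),z1(27,50)),((-130,75,8),z1(328,32)),((140,75,8),z1(397,571)),((4.9,37.5,48),z1(245,339)),((37.5,4.9,48),z1(189,412)),((4.9,-37.5,48),z1(91,343)),((37.5,-4.9,48),z1(168,411))]
def mk(L):
    def res(p):
        e=[]
        c,sn=np.cos(p[2]),np.sin(p[2])
        for (f,s),v in L:
            P=np.array([a for a,_ in v],float);W=np.c_[p[0]+c*P[:,0]-sn*P[:,1],p[1]+sn*P[:,0]+c*P[:,1],P[:,2]]
            e.append((proj(f,s,W)-np.array([b for _,b in v])).ravel())
        return np.concatenate(e)
    return res
for L in ([(fs["wrist"][:2],v0)],[(w[:2],v1)],[(fs["wrist"][:2],v0),(w[:2],v1)]):
    o=least_squares(mk(L),[563,-10,.146]);print(np.round(o.x,3));print(np.round(o.fun.reshape(-1,2),1).tolist())
E
```

```text
[ 5.60244e+02 -9.59500e+00  1.50000e-01]
[[-1.5, -0.1], [-0.3, 0.9], [1.7, -0.6], [0.5, 0.4], [-0.6, -0.2]]
[ 5.59433e+02 -8.15700e+00  1.49000e-01]
[[-0.0, -0.1], [-0.3, -0.6], [-0.4, 1.2], [-0.5, 0.4], [0.3, -0.6], [-0.0, 0.0], [0.9, -0.1]]
[ 5.59856e+02 -8.86200e+00  1.49000e-01]
[[-1.9, -0.9], [-0.8, 0.3], [1.5, -1.2], [0.1, -0.3], [-1.0, -0.9], [-0.6, 0.3], [-1.0, -0.3], [-1.0, 1.4], [-1.1, 0.7], [-0.3, -0.3], [-0.6, 0.4], [0.4, 0.2]]
```

Request:
{"fn": "play_rows", "kwargs": {
  "moves": [
    [[0, 0, 0], [0, 0, 0], 0.5],
    [[0, 0, 0], [0, 0, 0], 0.5],
    [[0, 0, 0], [0, 0, 0], 0.5],
    [[0, 0, 0], [0, 0, 0], 0.5],
    [[0, 0, 0], [0, 0, 0], 0.5],
    [[0, 0, 0], [0, 0, 0], 0.5],
    [[0, 0, 0], [0, 0, 0], 0.5]
  ],
  "newtons": 25
}}

```text
clock: 5.25
eef_pos: [553.1, 243.6, 23.7]
tcp_rot: [3.141, 0.002, -2.997]
contact_force: [-1.0, 0.3, 6.7]
opening: 0.695
```

Request:
{"fn": "play_rows", "kwargs": {
  "moves": [
    [[0, 0, 0], [0, 0, -10], 0.5],
    [[0, 0, 0], [0, 0, -25], 0.5],
    [[0, 0, 0], [0, 0, -40], 0.5],
    [[0, 0, 0], [0, 0, -40], 0.5],
    [[0, 0, 0], [0, 0, -40], 0.5]
  ]
}}

```text
clock: 5.75
eef_pos: [553.4, 243.8, 64.5]
tcp_rot: [3.141, 0.003, -2.997]
contact_force: [0.2, 0.9, -2.8]
opening: 0.697
```

```bash
python3 - <<'E'
from rig import r
from h import *
f,s=look(r,"side");print({k:np.round(s[k],3) for k in("clock","opening","eef_pos","tcp_rot","contact_force")})
o=r.silhouettes(f,"bottle");print([(q["conf"],q["location"],bbox(q["mask"])) for q in o])
im=f["color"][:,:,::-1];cv2.imwrite("pics/s2.png",cv2.resize(im[60:260,200:460],None,fx=3,fy=3))
E
```

```text
{'clock': np.float64(5.75), 'opening': np.float64(0.697), 'eef_pos': array([553.41 , 243.81 ,  64.535]), 'tcp_rot': array([ 3.141e+00,  3.000e-03, -2.997e+00]), 'contact_force': array([ 0.235,  0.88 , -2.834])}
[(0.78, [299.5, 168.2], array([294.5, 151.5, 316.5, 180.5]))]
```

View pics/s2.png

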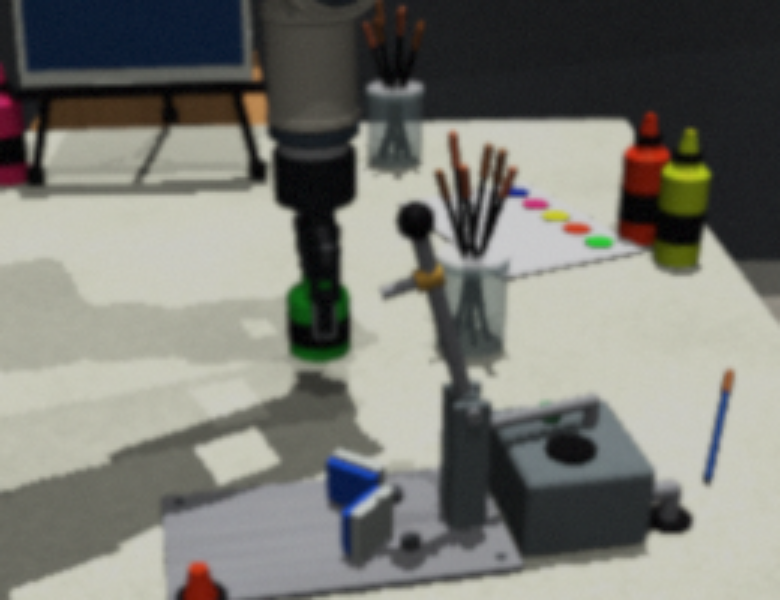

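Bottle is gripped and upright (side view at about (306,166), clear of the table). Carrying it over to the open end of the plate.

Request:
{"fn": "play_rows", "kwargs": {
  "moves": [
    [[0, 0, 0], [15, -5, -5], 0.5],
    [[0, 0, 0], [35, -25, -10], 0.5],
    [[0, 0, 0], [55, -55, -10], 0.5],
    [[0, 0, 0], [75, -85, -10], 0.5],
    [[0, 0, 0], [90, -115, -10], 0.5],
    [[0, 0, 0], [100, -145, -10], 0.5],
    [[0, 0, 0], [100, -175, -10], 0.5],
    [[0, 0, 0], [100, -205, -10], 0.5],
    [[0, 0, 0], [100, -230, -10], 0.5],
    [[0, 0, 0], [100, -245, -10], 0.5],
    [[0, 0, 0], [100, -251, -10], 0.5],
    [[0, 0, 0], [100, -251, -5], 0.5],
    [[0, 0, 0], [100, -251, 0], 0.5],
    [[0, 0, 0], [100, -251, 0], 0.5]
  ]
}}

```text
clock: 7.25
eef_pos: [489.0, -18.5, 62.1]
tcp_rot: [3.141, -0.0, -2.996]
contact_force: [0.1, 0.2, -1.2]
opening: 0.693
```

```bash
python3 - <<'E'
from rig import r
from h import *
for n in("side","scene"):
    f,s=look(r,n);print({k:np.round(s[k],3) for k in("clock","opening","eef_pos","tcp_rot","contact_force")})
    im=f["color"][:,:,::-1];c=(slice(120,280),slice(200,430)) if n=="side" else (slice(110,300),slice(220,420))
    cv2.imwrite(f"pics/{n}3.png",cv2.resize(im[c],None,fx=3,fy=3))
E
```

```text
{'clock': np.float64(7.25), 'opening': np.float64(0.693), 'eef_pos': array([489.004, -18.532,  62.15 ]), 'tcp_rot': array([ 3.141, -0.   , -2.996]), 'contact_force': array([ 0.065,  0.155, -1.219])}
{'clock': np.float64(7.3), 'opening': np.float64(0.699), 'eef_pos': array([489.185, -18.553,  62.47 ]), 'tcp_rot': array([ 3.141, -0.   , -2.996]), 'contact_force': array([-0.347, -0.177, -1.891])}
```

View pics/side3.png

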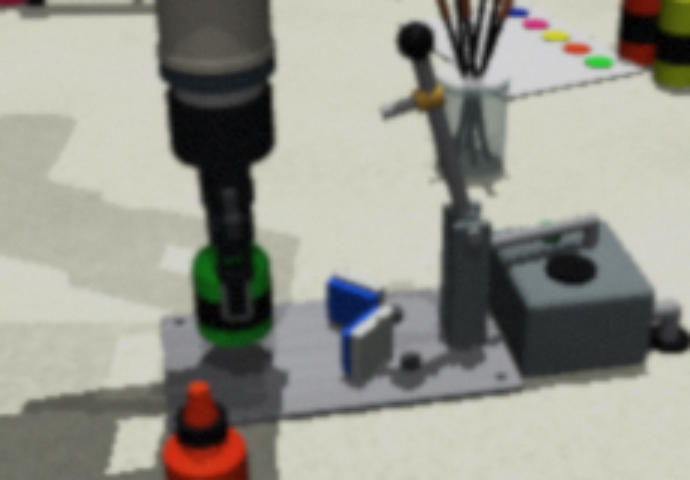

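View pics/scene3.png

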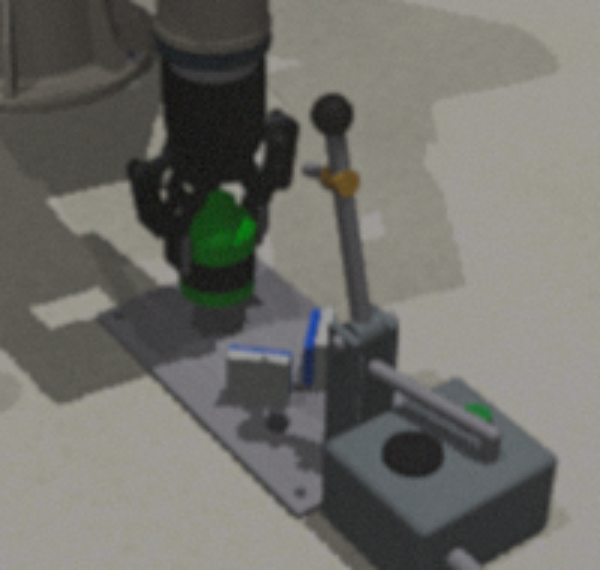

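Both views show the bottle upright over the open end of the plate, in front of the V. Lowering it now.

Request:
{"fn": "play_rows", "kwargs": {
  "moves": [
    [[0, 0, 0], [0, 0, 8], 0.5],
    [[0, 0, 0], [0, 0, 16], 0.5],
    [[0, 0, 0], [0, 0, 22], 0.5],
    [[0, 0, 0], [0, 0, 26], 0.5],
    [[0, 0, 0], [0, 0, 28], 0.5],
    [[0, 0, 0], [0, 0, 28], 0.5],
    [[0, 0, 0], [0, 0, 28], 0.5]
  ]
}}

```text
clock: 8.05
eef_pos: [489.7, -18.6, 34.9]
tcp_rot: [3.141, 0.001, -2.996]
contact_force: [-0.0, -0.1, -2.2]
opening: 0.697
```

Request:
{"fn": "play_rows", "kwargs": {
  "moves": [
    [[0, 0, 0], [0, 0, 1], 0.5],
    [[0, 0, 0], [0, 0, 2], 0.5],
    [[0, 0, 0], [0, 0, 3], 0.5],
    [[0, 0, 0], [0, 0, 3], 0.5],
    [[0, 0, 0], [0, 0, 3], 0.5]
  ]
}}

```text
clock: 8.55
eef_pos: [489.6, -18.6, 31.8]
tcp_rot: [3.141, 0.001, -2.996]
contact_force: [0.6, 0.7, -2.0]
opening: 0.695
```

Request:
{"fn": "play_rows", "kwargs": {
  "moves": [
    [[0, 0, 0], [0, 0, 0.7], 0.5],
    [[0, 0, 0], [0, 0, 1.3], 0.5],
    [[0, 0, 0], [0, 0, 1.3], 0.5]
  ]
}}

```text
clock: 8.85
eef_pos: [489.7, -18.6, 31.6]
tcp_rot: [3.141, 0.001, -2.996]
contact_force: [-5.5, -0.4, 15.8]
opening: 0.697
```

Request:
{"fn": "play_rows", "kwargs": {
  "moves": [
    [[0, 0, 0], [0, 0, -0.3], 0.5],
    [[0, 0, 0], [0, 0, -0.3], 0.75],
    [[0, 0, 0], [0, 0, -0.3], 0.85],
    [[0, 0, 0], [0, 0, -0.3], 1],
    [[0, 0, 0], [0, 0, -0.3], 1],
    [[0, 0, 0], [0, 0, -0.3], 1],
    [[0, 0, 0], [0, 0, -0.3], 1]
  ]
}}

```text
clock: 9.55
eef_pos: [489.7, -18.6, 31.8]
tcp_rot: [3.141, 0.001, -2.996]
contact_force: [-0.1, -0.1, 0.3]
opening: 1.004
```

Request:
{"fn": "play_rows", "kwargs": {
  "moves": [
    [[0, 0, 0], [0, 0, -10], 1],
    [[0, 0, 0], [0, 0, -30], 1],
    [[0, 0, 0], [0, 0, -60], 1],
    [[0, 0, 0], [0, 0, -90], 1],
    [[0, 0, 0], [0, 0, -90], 1],
    [[0, 0, 0], [0, 0, -90], 1]
  ]
}}

```text
clock: 10.15
eef_pos: [490.1, -18.7, 122.9]
tcp_rot: [3.141, 0.003, -2.996]
contact_force: [0.2, -0.6, -0.6]
opening: 1.002
```

```bash
python3 - <<'E'
from rig import r
from h import *
import pickle
D={}
for n in("wrist","side","scene"):
    f,s=look(r,n)
    o={m:r.silhouettes(f,m)[:1] for m in("bottle","v_left","v_right")}
    D[n]=(f,s,o)
    for m,q in o.items():
        if q: print(n,m,q[0]["conf"],bbox(q[0]["mask"]))
    cv2.imwrite(f"pics/{n}4.png",f["color"][:,:,::-1])
print(s["contact_force"],s["eef_pos"],s["clock"])
pickle.dump(D,open("f4.pkl","wb"))
V=[(D[n][0],D[n][1],D[n][2]["bottle"][0]["mask"]) for n in D if D[n][2]["bottle"]]
for v in V:
    print(*[np.round(a,1) for a in fitb([v],8,(490,-19))])
print(*[np.round(a,1) for a in fitb(V,8,(490,-19))])
E
```

```text
wrist bottle 0.61 [274.5 153.5 368.5 260.5]
wrist v_left 0.9 [325.5 279.5 375.5 344.5]
wrist v_right 0.61 [262.5 280.5 314.5 343.5]
side bottle 0.81 [264.5 206.5 291.5 246.5]
side v_left 0.5 [307.5 212.5 325.5 228.5]
side v_right 0.49 [311.5 226.5 319.5 243.5]
scene bottle 0.82 [278.5 183.5 304.5 222.5]
scene v_left 0.57 [320.5 140.5 347.5 224.5]
scene v_right 0.37 [252.5 140.5 405.5 321.5]
[ 0.16026413 -0.14842173  0.44829243] [489.27301372 -18.68910304 121.23894644] 10.55
[488.4 -18.7] [-0.9  0.2  0.9 -0.1]
[488.9 -18.4] [-0.2 -0.   0.2  0. ]
[487.  -17.7] [-0.  -0.3  0.   0.2]
[488.4 -18.6] [-0.8  0.2  0.9 -0.1 -0.4  0.  -0.   0.1 -0.2  0.1 -0.1  0.7]
```

View pics/wrist4.png

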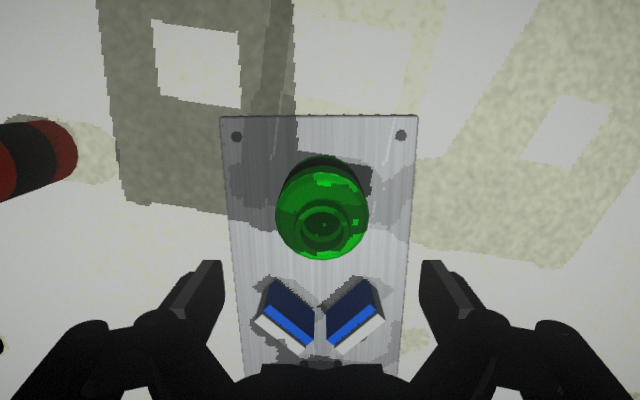

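The bottle is standing upright on the plate, at wrist (321,215), and the V's blue top edges are visible at (290,325) and (350,325). I'll zoom in to refine the stand pose.

```bash
python3 - <<'E'
from h import *
import pickle
f,s,o=pickle.load(open("f4.pkl","rb"))["wrist"]
cv2.imwrite("pics/wz4.png",cv2.resize(f["color"][100:380,210:430,::-1],None,fx=2,fy=2,interpolation=cv2.INTER_CUBIC))
cv2.imwrite("pics/wz4b.png",cv2.resize(f["color"][270:360,245:390,::-1],None,fx=5,fy=5,interpolation=cv2.INTER_CUBIC))
E
```

```text
(no output)
```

View pics/wz4b.png

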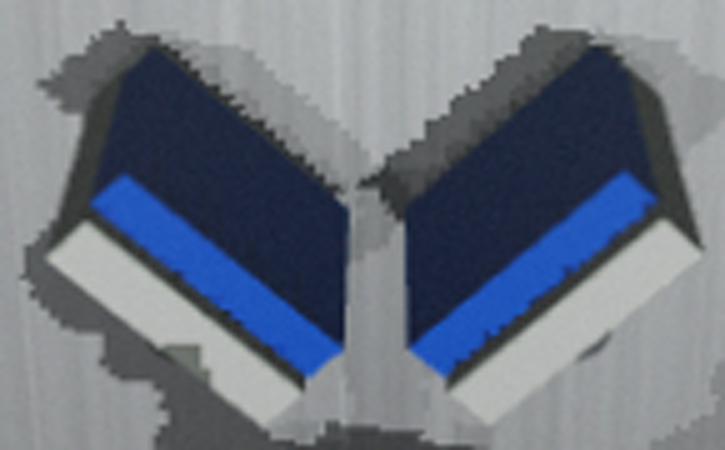

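View pics/wz4.png

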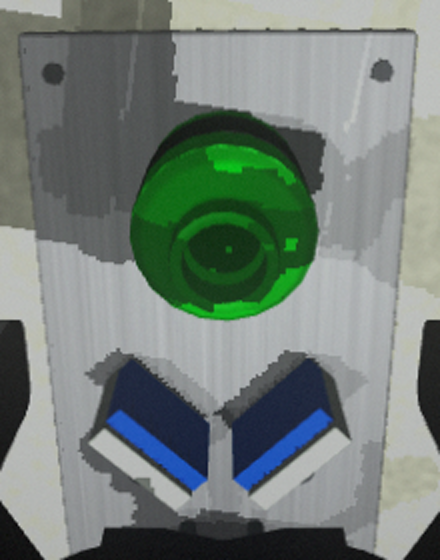

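```bash
python3 - <<'E'
from h import *
import pickle
f,s,o=pickle.load(open("f4.pkl","rb"))["wrist"]
b=lambda u,v:(u/5+245-.4,v/5+270-.4);a=lambda u,v:(u/2+210-.25,v/2+100-.25)
v=[((-130,-75,8),a(20,34)),((-130,75,8),a(416,31)),((4.9,-37.5,48),b(125,174)),((37.5,-4.9,48),b(344,348)),((4.9,37.5,48),b(628,171)),((37.5,4.9,48),b(406,347))]
def res(p,v=v):
    P=np.array([q for q,_ in v],float);c,sn=np.cos(p[2]),np.sin(p[2])
    W=np.c_[p[0]+c*P[:,0]-sn*P[:,1],p[1]+sn*P[:,0]+c*P[:,1],P[:,2]]
    return (proj(f,s,W)-np.array([q for _,q in v])).ravel()
for vv in(v,v[2:]):
    q=least_squares(lambda p:res(p,vv),[560,-9,.149]);print(np.round(q.x,3));print(np.round(q.fun.reshape(-1,2),1).tolist())
E
```

```text
[ 5.59301e+02 -9.74200e+00  1.50000e-01]
[[-1.9, -0.3], [1.8, 0.0], [0.1, -0.1], [0.3, 0.3], [-0.6, 0.1], [0.4, 0.4]]
[ 5.59127e+02 -9.72100e+00  1.47000e-01]
[[0.1, -0.4], [0.2, 0.1], [-0.5, -0.0], [0.3, 0.3]]
```

Request:
{"fn": "play_rows", "kwargs": {
  "moves": [
    [[0, 0, 0], [20, -1.5, 0], 0],
    [[0, 0, 0], [40, -1.5, 0], 0],
    [[0, 0, 0], [60, -1.5, 0], 0],
    [[0, 0, 0], [60, -1.5, 0], 0],
    [[0, 0, 0], [60, -1.5, 0], 0],
    [[0, 0, 0], [60, -1.5, 0], 0],
    [[0, 0, 0], [60, -1.5, 25], 0],
    [[0, 0, 0], [60, -1.5, 50], 0],
    [[0, 0, 0], [60, -1.5, 75], 0],
    [[0, 0, 0], [60, -1.5, 90], 0],
    [[0, 0, 0], [60, -1.5, 97], 0],
    [[0, 0, 0], [60, -1.5, 97], 0],
    [[0, 0, 0], [60, -1.5, 97], 0]
  ]
}}

```text
clock: 12.05
eef_pos: [431.2, -28.8, 25.0]
tcp_rot: [3.141, 0.001, -2.996]
contact_force: [-0.5, 0.1, 0.7]
opening: -0.003
```

```bash
python3 - <<'E'
from rig import r
from h import *
f,s=look(r,"side");print({k:np.round(s[k],3) for k in("clock","opening","eef_pos","tcp_rot","contact_force","wrist_torque")})
cv2.imwrite(f"pics/s5.png",cv2.resize(f["color"][120:280,200:430,::-1],None,fx=3,fy=3))
p=s["eef_pos"][:2]-[559.2,-9.7];c,n=np.cos(.148),np.sin(.148);print(p@[c,n],p@[-n,c])
E
```

```text
{'clock': np.float64(12.05), 'opening': np.float64(-0.003), 'eef_pos': array([431.15 , -28.802,  25.006]), 'tcp_rot': array([ 3.141e+00,  1.000e-03, -2.996e+00]), 'contact_force': array([-0.451,  0.118,  0.68 ]), 'wrist_torque': array([ 0.003, -0.023, -0.004])}
-129.46673005122722 -0.01048976934183662
```

View pics/s5.png

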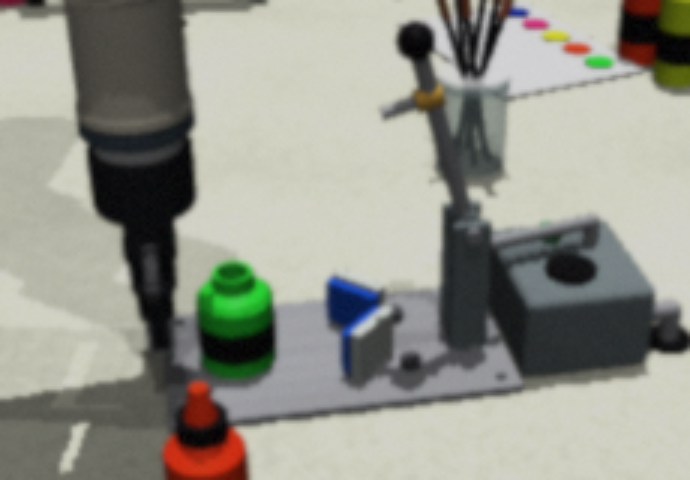

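Shut fingers are behind the standing bottle, at zoomed side view (155,340). Pushing along the plate, stopping short of home.

Request:
{"fn": "play_rows", "kwargs": {
  "moves": [
    [[0, 0, 0], [-5, 0, 0], 0],
    [[0, 0, 0], [-10, 0, 0], 0],
    [[0, 0, 0], [-13, 0, 0], 0],
    [[0, 0, 0], [-16, 0, 0], 0],
    [[0, 0, 0], [-19, 0, 0], 0],
    [[0, 0, 0], [-22, 0, 0], 0],
    [[0, 0, 0], [-26, 0, 0], 0],
    [[0, 0, 0], [-30, 0, 0], 0],
    [[0, 0, 0], [-35, 0, 0], 0],
    [[0, 0, 0], [-40, 0, 0], 0],
    [[0, 0, 0], [-45, 0, 0], 0],
    [[0, 0, 0], [-50, 0, 0], 0],
    [[0, 0, 0], [-55, 0, 0], 0],
    [[0, 0, 0], [-60, 0, 0], 0],
    [[0, 0, 0], [-64, 0, 0], 0],
    [[0, 0, 0], [-67, 0, 0], 0],
    [[0, 0, 0], [-69, 0, 0], 0],
    [[0, 0, 0], [-70, 0, 0], 0],
    [[0, 0, 0], [-70, 0, 0], 0]
  ]
}}

```text
clock: 14.0
eef_pos: [500.6, -18.7, 25.4]
tcp_rot: [3.141, 0.002, -2.996]
contact_force: [-0.1, 0.8, 0.6]
opening: 0.002
```

```bash
cat >> h.py <<'E'
def st(r,k=1):
    s=r.sense();p=s["eef_pos"][:2]-[559.2,-9.7];c,n=np.cos(.148),np.sin(.148);F=s["contact_force"];t=s["wrist_torque"]
    print("t",round(s["clock"],2),"stand xy",np.round([p@[c,n],p@[-n,c]],2),"z",round(s["eef_pos"][2],1),"F st",np.round([F[:2]@[c,n],F[:2]@[-n,c],F[2]],2),"M",np.round([t[:2]@[c,n],t[:2]@[-n,c],t[2]],3),"open",round(s["opening"],3));return s
E
python3 - <<'E'
from rig import r
from h import *
st(r)
V=[]
for n in("side","scene"):
    f,s=look(r,n)
    cv2.imwrite(f"pics/{n}6.png",cv2.resize(f["color"][120:280,200:430,::-1],None,fx=3,fy=3))
    q=r.silhouettes(f,"bottle")[:1]
    if q: 
        print(n,q[0]["conf"],fitb([(f,s,q[0]["mask"])],8,(540,-10)))
    st(r)
E
```

```text
t 14.0 stand xy [-59.24  -0.25] z 25.4 F st [0.06 0.77 0.62] M [-0.019  0.068  0.   ] open 0.002
side 0.76 (array([542.37171262, -11.69960152]), array([-0.70935127, -1.00234837,  0.72878204,  0.79565368]))
t 14.1 stand xy [-59.35  -0.22] z 25.4 F st [0.46 0.2  0.4 ] M [-0.03   0.007 -0.077] open -0.004
scene 0.63 (array([531.47497356,  -7.53727912]), array([ 0.17558801, -3.32957566, -0.17097788,  3.04797051]))
t 14.2 stand xy [-59.34  -0.23] z 25.4 F st [-0.16 -0.53  0.97] M [-0.017 -0.022  0.004] open 0.002
```

View pics/side6.png

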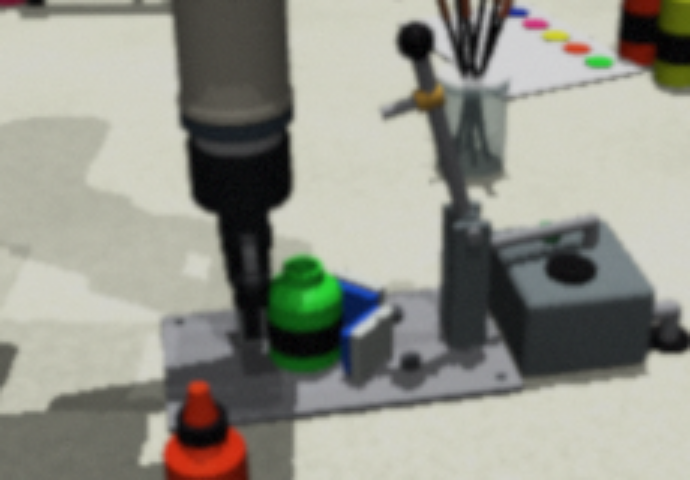

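Request:
{"fn": "play_rows", "kwargs": {
  "moves": [
    [[0, 0, 0], [-2, 0, 0], 0],
    [[0, 0, 0], [-4, 0, 0], 0],
    [[0, 0, 0], [-6, 0, 0], 0],
    [[0, 0, 0], [-8, 0, 0], 0],
    [[0, 0, 0], [-10, 0, 0], 0],
    [[0, 0, 0], [-11, 0, 0], 0],
    [[0, 0, 0], [-12, 0, 0], 0],
    [[0, 0, 0], [-12, 0, 0], 0]
  ]
}}

```text
clock: 15.0
eef_pos: [512.6, -16.9, 25.4]
tcp_rot: [3.141, 0.002, -2.996]
contact_force: [-0.8, -0.4, 0.1]
opening: -0.003
```

```bash
python3 - <<'E'
from rig import r
from h import *
st(r)
E
```

```text
t 15.0 stand xy [-47.17  -0.28] z 25.4 F st [-0.89 -0.23  0.12] M [ 0.004  0.044 -0.013] open -0.003
```

Request:
{"fn": "play_rows", "kwargs": {
  "moves": [
    [[0, 0, 0], [-0.5, 0, 0], 0],
    [[0, 0, 0], [-1, 0, 0], 0],
    [[0, 0, 0], [-1.5, 0, 0], 0],
    [[0, 0, 0], [-2, 0, 0], 0],
    [[0, 0, 0], [-2.3, 0, 0], 0],
    [[0, 0, 0], [-2.3, 0, 0], 0]
  ]
}}

```text
clock: 15.6
eef_pos: [514.9, -16.6, 25.4]
tcp_rot: [3.141, 0.002, -2.996]
contact_force: [-0.4, 0.2, -0.6]
opening: -0.001
```

```bash
python3 - <<'E'
from rig import r
from h import *
st(r)
E
```

```text
t 15.6 stand xy [-44.84  -0.29] z 25.4 F st [-0.41  0.24 -0.62] M [-0.031  0.047 -0.024] open -0.001
```

Request:
{"fn": "play_rows", "kwargs": {
  "moves": [
    [[0, 0, 0], [-0.4, 0, 0], 0],
    [[0, 0, 0], [-0.8, 0, 0], 0],
    [[0, 0, 0], [-1.2, 0, 0], 0],
    [[0, 0, 0], [-1.5, 0, 0], 0],
    [[0, 0, 0], [-1.5, 0, 0], 0]
  ]
}}

```text
clock: 16.1
eef_pos: [516.5, -16.4, 25.5]
tcp_rot: [3.141, 0.002, -2.996]
contact_force: [-0.2, -0.1, 0.2]
opening: 0.003
```

```bash
python3 - <<'E'
from rig import r
from h import *
st(r)
E
```

```text
t 16.1 stand xy [-43.24  -0.28] z 25.5 F st [-0.24 -0.08  0.17] M [0.045 0.066 0.017] open 0.003
```

Request:
{"fn": "play_rows", "kwargs": {
  "moves": [
    [[0, 0, 0], [-0.3, 0, 0], 0],
    [[0, 0, 0], [-0.6, 0, 0], 0],
    [[0, 0, 0], [-0.9, 0, 0], 0],
    [[0, 0, 0], [-1.1, 0, 0], 0],
    [[0, 0, 0], [-1.1, 0, 0], 0]
  ]
}}

```text
clock: 16.6
eef_pos: [517.6, -16.2, 25.5]
tcp_rot: [3.141, 0.002, -2.996]
contact_force: [0.3, 0.1, -0.4]
opening: 0.003
```

```bash
python3 - <<'E'
from rig import r
from h import *
st(r)
f,s=look(r,"side")
cv2.imwrite(f"pics/side7.png",cv2.resize(f["color"][170:270,240:400,::-1],None,fx=5,fy=5,interpolation=cv2.INTER_CUBIC))
st(r)
E
```

```text
t 16.6 stand xy [-42.09  -0.29] z 25.5 F st [ 0.28  0.09 -0.43] M [ 0.004  0.083 -0.044] open 0.003
t 16.65 stand xy [-42.11  -0.3 ] z 25.5 F st [-0.1  -0.32 -0.87] M [ 0.02   0.063 -0.058] open 0.001
```

View pics/side7.png

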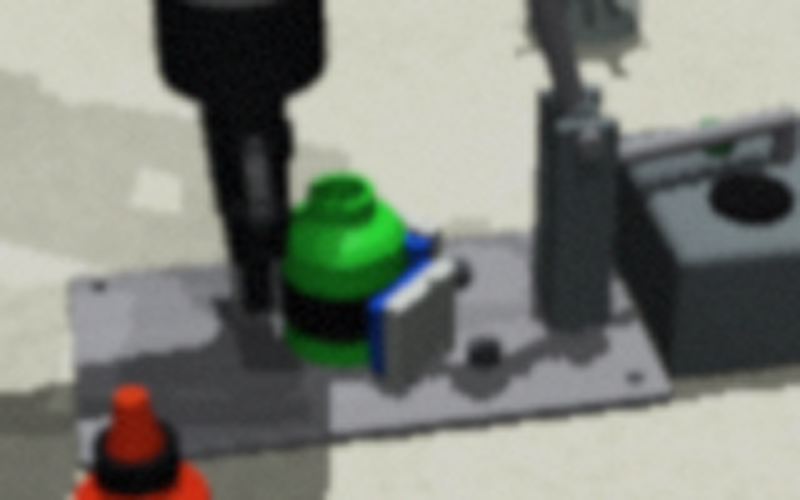

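The view shows the finger tip standing off the bottle, with contact high on the wall near the shoulder (zoom (287,250)). I want a lower push, so I'll back off and tilt the tool so the tips lead.

Request:
{"fn": "play_rows", "kwargs": {
  "moves": [
    [[0, 0, 0], [5, 0, 0], 0],
    [[0, 0, 0], [15, 0, 0], 0],
    [[0, -6, 0], [15, 0, 0], 0],
    [[0, -12, 0], [15, 0, 0], 0],
    [[0, -12, 0], [15, 0, 0], 0],
    [[0, -12, 0], [15, 0, 0], 0]
  ]
}}

```text
clock: 17.25
eef_pos: [502.1, -18.5, 25.6]
tcp_rot: [3.141, 0.209, -2.997]
contact_force: [0.6, 0.5, 0.1]
opening: 0.004
```

```bash
python3 - <<'E'
from rig import r
from h import *
s=st(r);print(s["tcp_rot"])
f,s=look(r,"side")
q=r.silhouettes(f,"bottle")[:1]
if q: print(q[0]["conf"],bbox(q[0]["mask"]),fitb([(f,s,q[0]["mask"])],8,(540,-10)))
cv2.imwrite(f"pics/side8.png",cv2.resize(f["color"][170:270,240:400,::-1],None,fx=5,fy=5,interpolation=cv2.INTER_CUBIC))
E
```

```text
t 17.25 stand xy [-57.82  -0.29] z 25.6 F st [0.69 0.43 0.12] M [0.02  0.1   0.001] open 0.004
[ 3.14083027  0.20897483 -2.99680064]
0.89 [295.5 206.5 320.5 242.5] (array([558.76370612, -12.05815301]), array([-0.59937969, -2.07655261,  0.61328201,  1.73155524]))
```

View pics/side8.png

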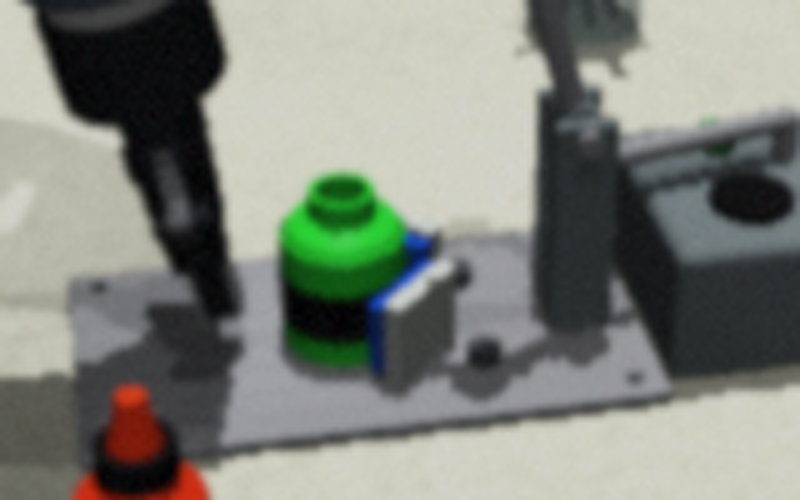

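```bash
python3 - <<'E'
from rig import r
from h import *
f,s=look(r,"side")
q=r.silhouettes(f,"bottle")[0];bb=bbox(q["mask"])
for d in(-10,-6,-4,-2,0,2):
    x=559.2+d*.989;y=-9.7+d*.1475
    p=proj(f,s,bpts(x,y,8));print(d,p.min(0),p.max(0))
print(bb)
E
```

```text
-10 [290.80986783 204.31755356] [317.13702325 244.09611756]
-6 [292.53432617 204.15109186] [318.79100331 243.90805897]
-4 [293.39590083 204.06792971] [319.61728904 243.81405062]
-2 [294.25703633 203.98481362] [320.44310289 243.72005661]
0 [295.11773056 203.90174378] [321.26844313 243.62607723]
2 [295.97798141 203.81872038] [322.09330801 243.53211277]
[294.5 204.5 320.5 242.5]
```

Request:
{"fn": "play_rows", "kwargs": {
  "moves": [
    [[0, 0, 0], [-2.9, 0, 0.6], 0],
    [[0, 0, 0], [-5.9, 0, 1.2], 0],
    [[0, 0, 0], [-7.8, 0, 1.7], 0],
    [[0, 0, 0], [-9.8, 0, 2.1], 0],
    [[0, 0, 0], [-9.8, 0, 2.1], 0]
  ]
}}

```text
clock: 17.95
eef_pos: [514.3, -16.8, 25.7]
tcp_rot: [3.141, 0.212, -2.996]
contact_force: [0.2, -0.7, 0.6]
opening: 0.002
```

```bash
python3 - <<'E'
from rig import r
from h import *
st(r)
E
```

```text
t 17.95 stand xy [-45.46  -0.42] z 25.7 F st [ 0.08 -0.68  0.58] M [-0.028  0.121  0.005] open 0.002
```

Request:
{"fn": "play_rows", "kwargs": {
  "moves": [
    [[0, 0, 0], [-0.3, 0, 0.05], 0],
    [[0, 0, 0], [-0.6, 0, 0.1], 0],
    [[0, 0, 0], [-0.9, 0, 0.2], 0],
    [[0, 0, 0], [-1.2, 0, 0.25], 0],
    [[0, 0, 0], [-1.2, 0, 0.25], 0]
  ]
}}

```text
clock: 18.45
eef_pos: [515.5, -16.7, 25.7]
tcp_rot: [3.141, 0.212, -2.996]
contact_force: [-0.9, -0.7, -0.7]
opening: -0.004
```

```bash
python3 - <<'E'
from rig import r
from h import *
st(r)
E
```

```text
t 18.45 stand xy [-44.23  -0.44] z 25.7 F st [-1.   -0.52 -0.69] M [-0.028  0.056 -0.031] open -0.004
```

Request:
{"fn": "play_rows", "kwargs": {
  "moves": [
    [[0, 0, 0], [-0.3, 0, 0.05], 0],
    [[0, 0, 0], [-0.6, 0, 0.1], 0],
    [[0, 0, 0], [-0.8, 0, 0.15], 0],
    [[0, 0, 0], [-0.8, 0, 0.15], 0]
  ]
}}

```text
clock: 18.85
eef_pos: [516.4, -16.5, 25.8]
tcp_rot: [3.141, 0.212, -2.996]
contact_force: [-0.2, 0.5, 0.4]
opening: 0.002
```

```bash
python3 - <<'E'
from rig import r
from h import *
st(r)
E
```

```text
t 18.85 stand xy [-43.36  -0.41] z 25.8 F st [-0.09  0.5   0.43] M [-0.039  0.077  0.042] open 0.002
```

Request:
{"fn": "play_rows", "kwargs": {
  "moves": [
    [[0, 0, 0], [-0.3, 0, 0.05], 0],
    [[0, 0, 0], [-0.6, 0, 0.1], 0],
    [[0, 0, 0], [-0.8, 0, 0.15], 0],
    [[0, 0, 0], [-0.8, 0, 0.15], 0]
  ]
}}

```text
clock: 19.25
eef_pos: [517.2, -16.4, 25.8]
tcp_rot: [3.141, 0.212, -2.996]
contact_force: [-1.5, -0.5, -0.7]
opening: 0.001
```

```bash
python3 - <<'E'
from rig import r
from h import *
st(r)
E
```

```text
t 19.25 stand xy [-42.5   -0.46] z 25.8 F st [-1.56 -0.23 -0.68] M [-0.003  0.062  0.   ] open 0.001
```

Request:
{"fn": "play_rows", "kwargs": {
  "moves": [
    [[0, 0, 0], [-0.3, 0, 0.05], 0],
    [[0, 0, 0], [-0.6, 0, 0.1], 0],
    [[0, 0, 0], [-0.8, 0, 0.15], 0],
    [[0, 0, 0], [-0.8, 0, 0.15], 0]
  ]
}}

```text
clock: 19.65
eef_pos: [518.1, -16.3, 25.8]
tcp_rot: [3.141, 0.212, -2.996]
contact_force: [0.1, 0.5, -0.2]
opening: -0.001
```

```bash
python3 - <<'E'
from rig import r
from h import *
st(r)
E
```

```text
t 19.65 stand xy [-41.65  -0.44] z 25.8 F st [ 0.22  0.51 -0.21] M [-0.017  0.083  0.005] open -0.001
```

Request:
{"fn": "play_rows", "kwargs": {
  "moves": [
    [[0, 0, 0], [-0.3, 0, 0.05], 0],
    [[0, 0, 0], [-0.6, 0, 0.1], 0],
    [[0, 0, 0], [-0.8, 0, 0.15], 0],
    [[0, 0, 0], [-0.8, 0, 0.15], 0]
  ]
}}

```text
clock: 20.05
eef_pos: [518.9, -16.1, 25.9]
tcp_rot: [3.141, 0.212, -2.996]
contact_force: [-0.4, 0.3, -0.6]
opening: -0.003
```

```bash
python3 - <<'E'
from rig import r
from h import *
st(r)
f,s=look(r,"side")
cv2.imwrite(f"pics/side9.png",cv2.resize(f["color"][170:270,240:400,::-1],None,fx=5,fy=5,interpolation=cv2.INTER_CUBIC))
E
```

```text
t 20.05 stand xy [-40.77  -0.44] z 25.9 F st [-0.38  0.32 -0.6 ] M [-0.039  0.106 -0.025] open -0.003
```

View pics/side9.png

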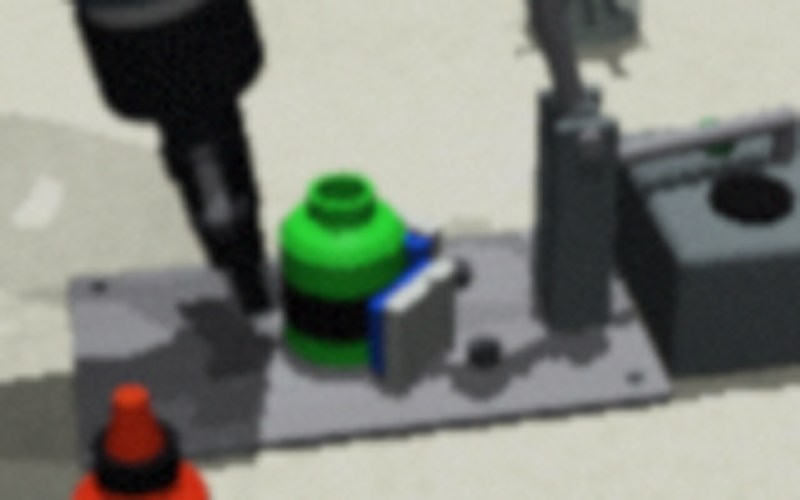

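The tip is at zoom x≈272 and the bottle wall at 284, which leaves a gap of about 5 mm. The tip tapers more than I assumed.

Request:
{"fn": "play_rows", "kwargs": {
  "moves": [
    [[0, 0, 0], [-0.6, 0, 0.1], 0],
    [[0, 0, 0], [-1.2, 0, 0.25], 0],
    [[0, 0, 0], [-1.8, 0, 0.4], 0],
    [[0, 0, 0], [-2.4, 0, 0.5], 0],
    [[0, 0, 0], [-2.9, 0, 0.6], 0],
    [[0, 0, 0], [-2.9, 0, 0.6], 0]
  ]
}}

```text
clock: 20.7
eef_pos: [520.2, -15.7, 25.4]
tcp_rot: [3.141, 0.209, -2.996]
contact_force: [-6.8, -2.2, 3.6]
opening: 0.003
```

```bash
python3 - <<'E'
from rig import r
from h import *
st(r)
E
```

```text
t 20.7 stand xy [-39.46  -0.22] z 25.4 F st [-7.09 -1.21  3.57] M [-0.238  0.969 -0.045] open 0.003
```

```bash
python3 - <<'E'
from rig import r
from h import *
for i,n in enumerate(["side","scene","wrist","side","scene","wrist"]):
    st(r);f,s=look(r,n)
    if i<3: cv2.imwrite(f"pics/{n}10.png",f["color"][:,:,::-1])
    if i==0: cv2.imwrite(f"pics/side10.png",cv2.resize(f["color"][170:270,240:400,::-1],None,fx=5,fy=5,interpolation=cv2.INTER_CUBIC))
    if i==1: cv2.imwrite(f"pics/scene10.png",cv2.resize(f["color"][120:280,240:400,::-1],None,fx=3.7,fy=3.7,interpolation=cv2.INTER_CUBIC))
st(r)
E
```

```text
t 20.7 stand xy [-39.46  -0.22] z 25.4 F st [-7.09 -1.21  3.57] M [-0.238  0.969 -0.045] open 0.003
t 20.75 stand xy [-39.46  -0.22] z 25.4 F st [-6.18 -0.82  4.1 ] M [-0.199  1.004 -0.067] open 0.003
t 20.8 stand xy [-39.48  -0.21] z 25.4 F st [-5.52 -1.84  3.66] M [-0.192  1.061 -0.076] open 0.002
t 20.85 stand xy [-39.51  -0.2 ] z 25.4 F st [-6.77 -2.32  4.47] M [-0.208  1.012 -0.055] open -0.002
t 20.9 stand xy [-39.49  -0.22] z 25.4 F st [-6.4  -1.15  3.05] M [-0.224  1.008 -0.095] open -0.003
t 20.95 stand xy [-39.45  -0.21] z 25.4 F st [-7.06 -1.74  3.98] M [-0.229  1.051 -0.092] open -0.0
t 21.0 stand xy [-39.47  -0.19] z 25.4 F st [-5.39 -1.96  3.81] M [-0.259  0.983 -0.068] open 0.002
```

View pics/side10.png

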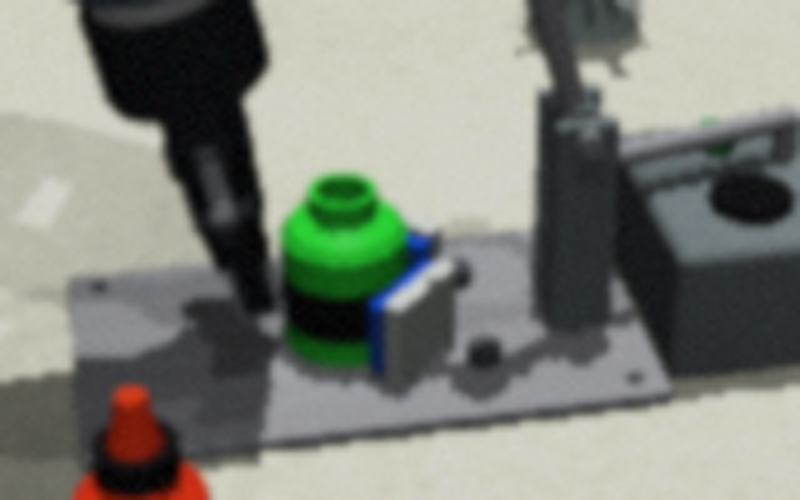

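View pics/wrist10.png

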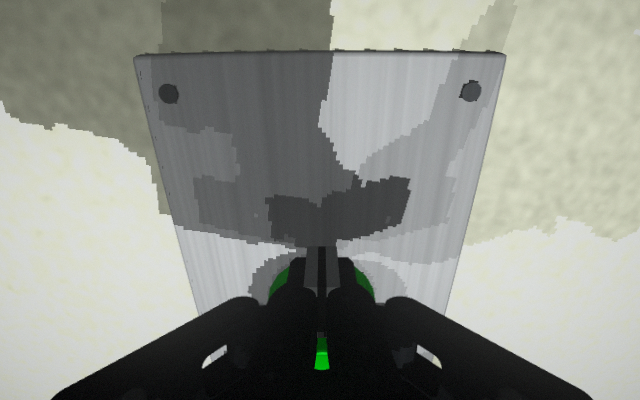

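View pics/scene10.png

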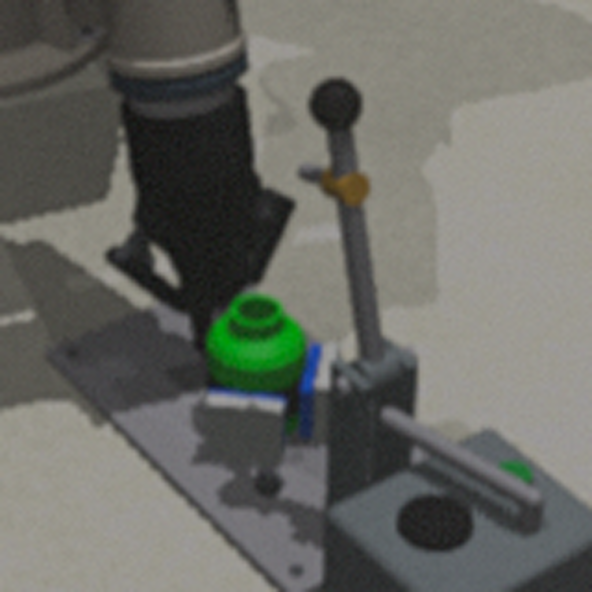

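Bottle is upright against the V in the side and scene views. Push is about 6.3 N with a side force of -1.6 N and 3.7 N vertical, so I'll give way sideways and upward while keeping a light push.

Request:
{"fn": "play_rows", "kwargs": {
  "moves": [
    [[0, 0, 0], [-0.7, -0.3, 0], 0],
    [[0, 0, 0], [-1.2, -0.6, -0.1], 0],
    [[0, 0, 0], [-1.4, -0.8, -0.2], 0],
    [[0, 0, 0], [-1.4, -0.8, -0.2], 0],
    [[0, 0, 0], [-1.4, -0.8, -0.2], 0]
  ]
}}

```text
clock: 21.5
eef_pos: [520.2, -16.0, 25.3]
tcp_rot: [3.14, 0.206, -2.996]
contact_force: [-6.0, 2.0, 1.6]
opening: 0.001
```

```bash
python3 - <<'E'
from rig import r
from h import *
for i in range(4):
    st(r);f,s=look(r,"side")
q=r.silhouettes(f,"bottle")[0];print(bbox(q["mask"]))
st(r)
E
```

```text
t 21.5 stand xy [-39.52  -0.52] z 25.3 F st [-5.63  2.88  1.64] M [0.403 0.938 0.088] open 0.001
t 21.55 stand xy [-39.53  -0.5 ] z 25.3 F st [-5.07  1.67  0.68] M [0.335 0.951 0.095] open -0.005
t 21.6 stand xy [-39.56  -0.49] z 25.3 F st [-5.47  2.    1.46] M [0.379 0.924 0.067] open -0.002
t 21.65 stand xy [-39.58  -0.5 ] z 25.3 F st [-5.81  2.3   2.1 ] M [0.38  0.901 0.172] open 0.005
[294.5 204.5 321.5 242.5]
t 21.75 stand xy [-39.54  -0.5 ] z 25.3 F st [-5.23  1.34  1.52] M [0.308 0.904 0.078] open -0.002
```

Side force flipped to +2 N, so the balanced position lies in between. I'll go back half way and hold.

Request:
{"fn": "play_rows", "kwargs": {
  "moves": [
    [[0, 0, 0], [-0.8, -0.1, 0], 0],
    [[0, 0, 0], [-1.3, 0, 0], 0],
    [[0, 0, 0], [-1.4, 0, -0.1], 0],
    [[0, 0, 0], [-1.4, 0, -0.1], 0],
    [[0, 0, 0], [-1.4, 0, -0.1], 0],
    [[0, 0, 0], [-1.4, 0, -0.1], 0]
  ]
}}

```text
clock: 22.35
eef_pos: [520.2, -15.8, 25.2]
tcp_rot: [3.139, 0.204, -2.996]
contact_force: [-6.9, -1.4, 2.9]
opening: 0.004
```

```bash
python3 - <<'E'
from rig import r
from h import *
for i in range(5):
    st(r);f,s=look(r,["side","scene"][i%2])
st(r)
E
```

```text
t 22.35 stand xy [-39.52  -0.29] z 25.2 F st [-7.08 -0.38  2.94] M [-0.104  1.064  0.021] open 0.004
t 22.4 stand xy [-39.49  -0.3 ] z 25.2 F st [-7.18  0.27  2.74] M [-0.138  1.11  -0.042] open -0.0
t 22.45 stand xy [-39.52  -0.28] z 25.2 F st [-7.49 -0.71  2.19] M [-0.113  1.069  0.012] open 0.002
t 22.5 stand xy [-39.49  -0.3 ] z 25.2 F st [-6.73  0.06  2.36] M [-0.041  1.094 -0.024] open 0.004
t 22.55 stand xy [-39.52  -0.29] z 25.2 F st [-6.22 -0.8   3.  ] M [-0.124  1.042 -0.036] open 0.005
t 22.6 stand xy [-39.48  -0.3 ] z 25.2 F st [-6.9  -0.14  2.95] M [-0.108  1.086 -0.056] open -0.003
```

Fx is about 6.9 N with side force near zero, held for over 0.4 s. Backing straight off, straightening the tool and rising to check.

Request:
{"fn": "play_rows", "kwargs": {
  "moves": [
    [[0, 0, 0], [1, 0, -0.2], 0],
    [[0, 0, 0], [4, 0, -0.8], 0],
    [[0, 0, 0], [15, 0, -3], 0],
    [[0, 0, 0], [35, 0, -8], 0],
    [[0, 0, 0], [45, 0, -30], 0.2],
    [[0, 5, 0], [40, 0, -70], 0.6],
    [[0, 12, 0], [40, 0, -120], 0.6],
    [[0, 12, 0], [40, 0, -125], 0.6],
    [[0, 12, 0], [40, 0, -125], 0.6],
    [[0, 12, 0], [40, 0, -125], 0.6]
  ]
}}

```text
clock: 23.6
eef_pos: [456.0, -25.4, 139.2]
tcp_rot: [3.139, -0.005, -2.995]
contact_force: [-0.1, 0.2, 0.1]
opening: 0.604
```

```bash
python3 - <<'E'
from rig import r
from h import *
import pickle
st(r);f,s=look(r,"wrist");print(s["tcp_rot"])
q=r.silhouettes(f,"bottle")[:1]
if q: print(bbox(q[0]["mask"]),fitb([(f,s,q[0]["mask"])],8,(559,-10)))
pickle.dump((f,s,q),open("f11.pkl","wb"))
cv2.imwrite("pics/wrist11.png",f["color"][:,:,::-1])
E
```

```text
t 23.6 stand xy [-104.42   -0.27] z 139.2 F st [-0.05  0.23  0.09] M [ 0.016 -0.018  0.013] open 0.604
[ 3.13929652 -0.00469984 -2.99493243]
[282.5 268.5 359.5 368.5] (array([554.8666712 , -10.68815658]), array([-0.50802062, -4.56527961,  0.514092  ,  4.2999668 ]))
```

View pics/wrist11.png

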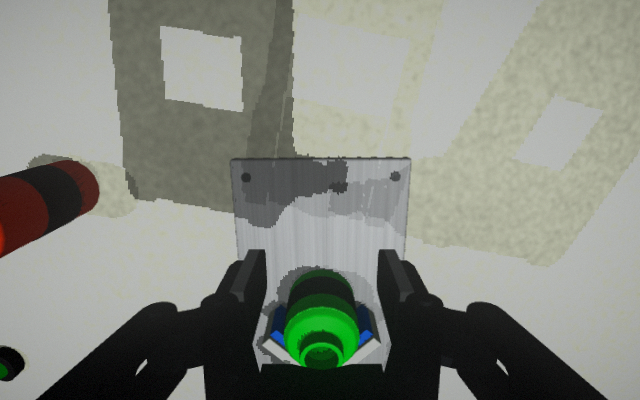

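```bash
python3 - <<'E'
from h import *
import pickle
f,s,q=pickle.load(open("f11.pkl","rb"))
cv2.imwrite("pics/wz11.png",cv2.resize(f["color"][255:375,250:395,::-1],None,fx=5,fy=5,interpolation=cv2.INTER_CUBIC))
for d in(-4,-2,0,2):
    x=559.2+d*.989;y=-9.7+d*.1475
    p=proj(f,s,bpts(x,y,8));m=proj(f,s,[[x,y,88]]);print(d,p.min(0),p.max(0),m)
m=q[0]["mask"];print([ (i,np.where(m[i])[0][[0,-1]]) for i in range(270,340,10)])
E
```

```text
-4 [282.45463212 264.36252652] [360.43184741 373.2587688 ] [[321.55446369 355.78347442]]
-2 [282.56065195 266.34297508] [360.33461944 375.38262738] [[321.55885838 358.01566661]]
0 [282.6663277 268.3149133] [360.23768989 377.49331513] [[321.56322688 360.23402483]]
2 [282.77165934 270.27837052] [360.141059   379.59091362] [[321.56756935 362.43863294]]
[(270, array([311, 330])), (280, array([295, 346])), (290, array([290, 351])), (300, array([288, 354])), (310, array([287, 356])), (320, array([285, 357])), (330, array([284, 358]))]
```

View pics/wz11.png

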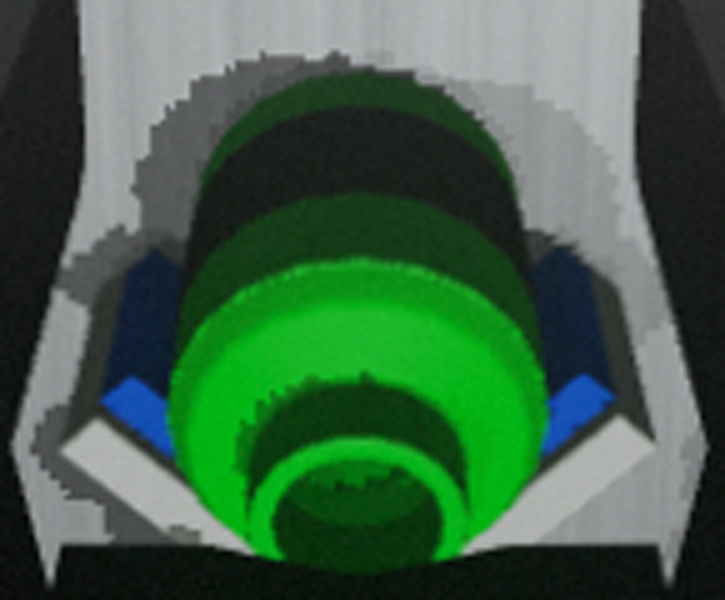

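Bottle is seated: its near edge is at row 268.5, against 268.3 predicted for the seat, and it is centred between the blue faces. Next is the knob: up and over it first.

Request:
{"fn": "play_rows", "kwargs": {
  "moves": [
    [[0, 0, 0], [0, 0, -40], 0.8],
    [[0, 0, 0], [0, 0, -80], 0.8],
    [[0, 0, 0], [0, 0, -120], 0.8],
    [[0, 0, 0], [0, 0, -160], 0.8],
    [[0, 0, 0], [0, 0, -191], 0.8],
    [[0, 0, 0], [0, 0, -191], 0.8],
    [[0, 0, 0], [-35, 0, -191], 0.8],
    [[0, 0, 0], [-70, 0, -191], 0.8],
    [[0, 0, 0], [-105, 0, -191], 0.8],
    [[0, 0, 0], [-140, 0, -191], 0.8],
    [[0, 0, 0], [-165, 0, -191], 0.8],
    [[0, 0, 0], [-172, 0, -191], 0.8],
    [[0, 0, 0], [-172, 0, -191], 0.8],
    [[0, 0, 0], [-172, 0, -191], 0.8]
  ]
}}

```text
clock: 25.1
eef_pos: [625.4, -0.7, 326.9]
tcp_rot: [3.139, -0.009, -2.995]
contact_force: [-1.5, -0.3, 0.6]
opening: 0.802
```

```bash
python3 - <<'E'
from rig import r
from h import *
import pickle
s=st(r);print(s["tcp_rot"])
D={}
rs=[]
for n in("wrist","side","scene"):
    f,s=look(r,n);q=r.silhouettes(f,"knob")[:1];D[n]=(f,s,q)
    if q: print(n,q[0]["conf"],bbox(q[0]["mask"]),q[0]["location"])
cv2.imwrite("pics/wrist12.png",D["wrist"][0]["color"][:,:,::-1])
cv2.imwrite("pics/side12.png",cv2.resize(D["side"][0]["color"][90:250,250:410,::-1],None,fx=3.7,fy=3.7,interpolation=cv2.INTER_CUBIC))
cv2.imwrite("pics/scene12.png",cv2.resize(D["scene"][0]["color"][100:260,260:420,::-1],None,fx=3.7,fy=3.7,interpolation=cv2.INTER_CUBIC))
pickle.dump(D,open("f12.pkl","wb"))
for a in(1.2,1.25,1.3,1.35):
    X=110-155*np.cos(a);P=[559.2+X*.989,-9.7+X*.1475,112+155*np.sin(a)]
    print(a,[np.round(proj(D[n][0],D[n][1],P)[0],1) for n in D])
E
```

```text
t 25.1 stand xy [66.81 -0.91] z 326.9 F st [-1.57 -0.05  0.62] M [0.002 0.016 0.015] open 0.802
[ 3.13851908 -0.00945654 -2.99517679]
wrist 0.74 [301.5 164.5 343.5 238.5] [320.3, 213.3]
side 0.83 [326.5 126.5 359.5 194.5] [347.0, 156.9]
scene 0.9 [320.5 141.5 347.5 225.5] [335.9, 179.3]
1.2 [array([322.1, 195.2]), array([331.2, 136.2]), array([325.3, 147.2])]
1.25 [array([322.1, 207. ]), array([334.6, 134.7]), array([327.7, 147.6])]
1.3 [array([322.1, 218.9]), array([338.1, 133.5]), array([330. , 148.3])]
1.35 [array([322.2, 230.6]), array([341.6, 132.4]), array([332.5, 149.1])]
```

View pics/wrist12.png

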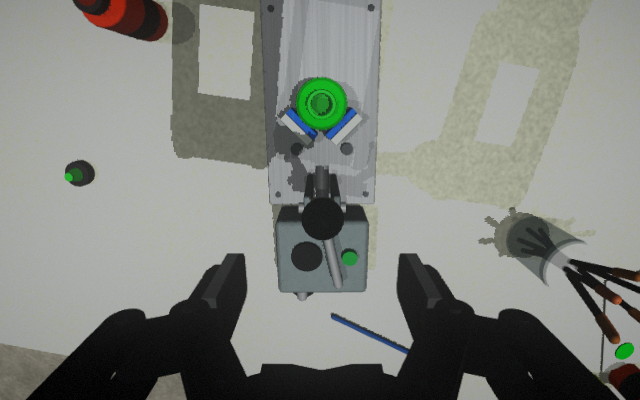

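View pics/side12.png

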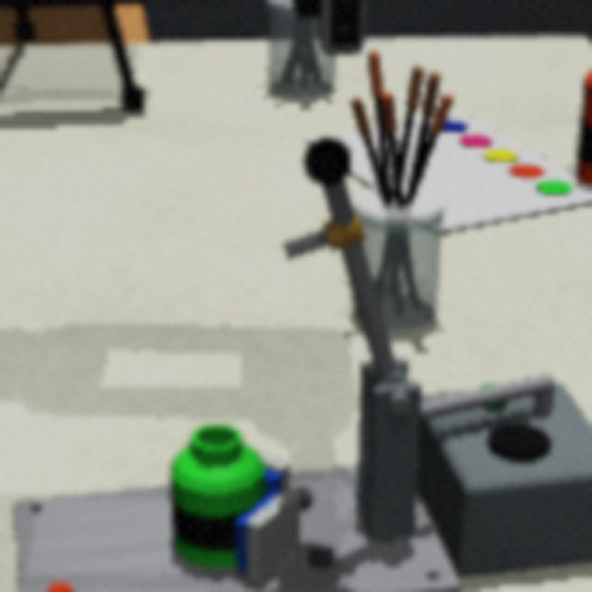

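View pics/scene12.png

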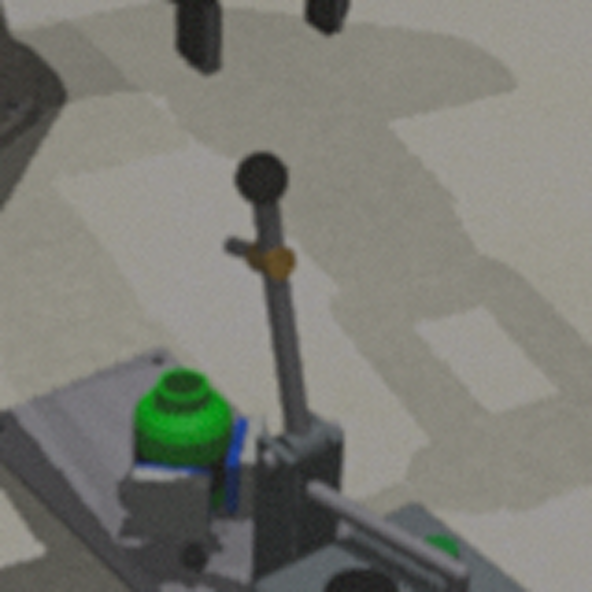

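Knob centre is at wrist (322,218), side (338,133) and scene (330,148), all consistent with 1.30 rad. Descending around it.

Request:
{"fn": "play_rows", "kwargs": {
  "moves": [
    [[0, 0, 0], [-1.7, 0.9, 20], 0.8],
    [[0, 0, 0], [-1.7, 0.9, 40], 0.8],
    [[0, 0, 0], [-1.7, 0.9, 60], 0.8],
    [[0, 0, 0], [-1.7, 0.9, 75], 0.8],
    [[0, 0, 0], [-1.7, 0.9, 85], 0.8],
    [[0, 0, 0], [-1.7, 0.9, 85], 0.8],
    [[0, 0, 0], [-1.7, 0.9, 85], 0.8]
  ]
}}

```text
clock: 26.1
eef_pos: [627.6, 0.5, 244.1]
tcp_rot: [3.139, -0.006, -2.995]
contact_force: [-0.1, 0.2, 0.6]
opening: 0.799
```

```bash
python3 - <<'E'
from rig import r
from h import *
s=st(r);print(s["tcp_rot"])
E
```

```text
t 26.1 stand xy [6.913e+01 6.000e-02] z 244.1 F st [-0.03  0.17  0.56] M [0.034 0.042 0.035] open 0.799
[ 3.13905584 -0.00596926 -2.99524132]
```

Centred to within about 1 mm. Closing on the knob.

Request:
{"fn": "play_rows", "kwargs": {
  "moves": [
    [[0, 0, 0], [0, 0, 1.5], 0.4],
    [[0, 0, 0], [0, 0, 1.5], 0.2],
    [[0, 0, 0], [0, 0, 1.5], 0.2],
    [[0, 0, 0], [0, 0, 1.5], 0.2],
    [[0, 0, 0], [0, 0, 1.5], 0.2],
    [[0, 0, 0], [0, 0, 1.5], 0.2]
  ],
  "newtons": 25
}}

```text
clock: 26.7
eef_pos: [627.9, 0.4, 243.3]
tcp_rot: [3.139, -0.005, -2.995]
contact_force: [-0.0, -1.1, 6.0]
opening: 0.311
```

```bash
python3 - <<'E'
from rig import r
from h import *
s=st(r)
X,Z=s["eef_pos"][2]+19,0
for a in np.linspace(1.30,0.65,11)[1:]: print(round(a,3),round(155*(np.cos(a)-np.cos(1.3)),1),round(155*(np.sin(1.3)-np.sin(a)),1))
print()
for a in np.linspace(.65,0.05,11): print(round(a,3),round(155*(np.cos(a)-np.cos(.65)),1),round(155*(np.sin(.65)-np.sin(a)),1))
E
```

```text
t 26.7 stand xy [69.39 -0.17] z 243.3 F st [-0.18 -1.11  5.96] M [-0.24   0.224  0.034] open 0.311
1.235 9.6 3.0
1.17 19.0 6.6
1.105 28.2 10.9
1.04 37.0 15.7
0.975 45.5 21.1
0.91 53.7 27.0
0.845 61.4 33.4
0.78 68.7 40.3
0.715 75.6 47.7
0.65 81.9 55.5

0.65 0.0 0.0
0.59 5.4 7.6
0.53 10.3 15.4
0.47 14.8 23.6
0.41 18.8 32.0
0.35 22.2 40.7
0.29 25.1 49.5
0.23 27.5 58.5
0.17 29.4 67.6
0.11 30.7 76.8
0.05 31.4 86.1
```

Request:
{"fn": "play_rows", "kwargs": {
  "moves": [
    [[0, 0, 0], [4, 0, 1.1], 0.2],
    [[0, 0, 0], [9.6, 0, 3], 0.2],
    [[0, 0, 0], [19, 0, 6.6], 0.2],
    [[0, 0, 0], [28.2, 0, 10.9], 0.2],
    [[0, 0, 0], [37, 0, 15.7], 0.2],
    [[0, 0, 0], [45.5, 0, 21.1], 0.2],
    [[0, 0, 0], [53.7, 0, 27], 0.2],
    [[0, 0, 0], [61.4, 0, 33.4], 0.2],
    [[0, 0, 0], [68.7, 0, 40.3], 0.2],
    [[0, 0, 0], [75.6, 0, 47.7], 0.2],
    [[0, 0, 0], [81.9, 0, 55.5], 0.2],
    [[0, 0, 0], [81.9, 0, 55.5], 0.2],
    [[0, 0, 0], [81.9, 0, 55.5], 0.2]
  ]
}}

```text
clock: 28.0
eef_pos: [545.2, -12.2, 187.1]
tcp_rot: [3.14, -0.007, -2.995]
contact_force: [-0.1, -6.8, -1.5]
opening: 0.303
```

```bash
python3 - <<'E'
from rig import r
from h import *
s=st(r);f,s=look(r,"side")
cv2.imwrite("pics/side13.png",cv2.resize(f["color"][90:270,230:410,::-1],None,fx=3.3,fy=3.3,interpolation=cv2.INTER_CUBIC))
E
```

```text
t 28.0 stand xy [-14.23  -0.37] z 187.1 F st [-1.12 -6.69 -1.49] M [-0.956  0.116  0.057] open 0.303
```

View pics/side13.png

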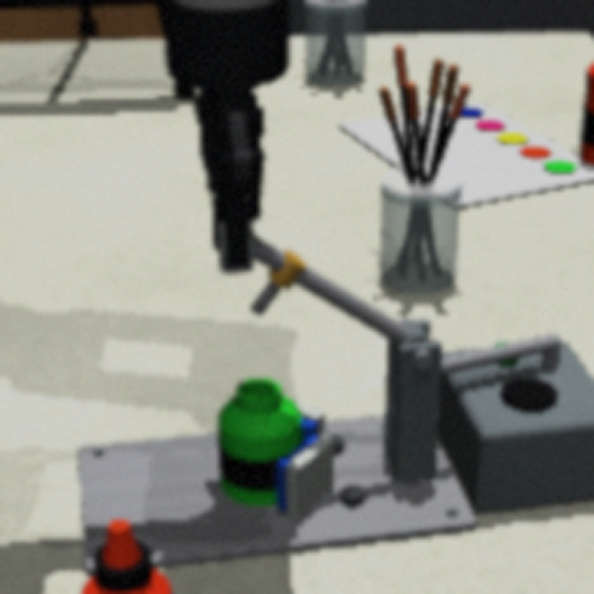

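The spout arm is half down in the side view, with the grip at about (235,245) in the zoom. There is a side load of 6.7 N, so I'll give way a little in y while finishing the arc.

Request:
{"fn": "play_rows", "kwargs": {
  "moves": [
    [[0, 0, 0], [2.5, -0.6, 3.5], 0.2],
    [[0, 0, 0], [5.4, -1, 7.6], 0.2],
    [[0, 0, 0], [10.3, -1.2, 15.4], 0.2],
    [[0, 0, 0], [14.8, -1.2, 23.6], 0.2],
    [[0, 0, 0], [18.8, -1.2, 32], 0.2],
    [[0, 0, 0], [22.2, -1.2, 40.7], 0.2],
    [[0, 0, 0], [25.1, -1.2, 49.5], 0.2],
    [[0, 0, 0], [27.5, -1.2, 58.5], 0.2],
    [[0, 0, 0], [29.4, -1.2, 67.6], 0.2],
    [[0, 0, 0], [30.4, -1.2, 74], 0.2],
    [[0, 0, 0], [30.9, -1.2, 80], 0.2],
    [[0, 0, 0], [30.9, -1.2, 80], 0.2],
    [[0, 0, 0], [30.9, -1.2, 80], 0.2]
  ]
}}

```text
clock: 29.35
eef_pos: [513.0, -17.4, 106.3]
tcp_rot: [3.139, -0.009, -2.995]
contact_force: [-0.8, 4.3, -1.4]
opening: 0.309
```

```bash
python3 - <<'E'
from rig import r
from h import *
s=st(r);f,s=look(r,"side")
cv2.imwrite("pics/side14.png",cv2.resize(f["color"][110:270,230:410,::-1],None,fx=3.7,fy=3.7,interpolation=cv2.INTER_CUBIC))
E
```

```text
t 29.35 stand xy [-46.78  -0.76] z 106.3 F st [-0.19  4.42 -1.4 ] M [ 0.798 -0.118  0.033] open 0.309
```

View pics/side14.png

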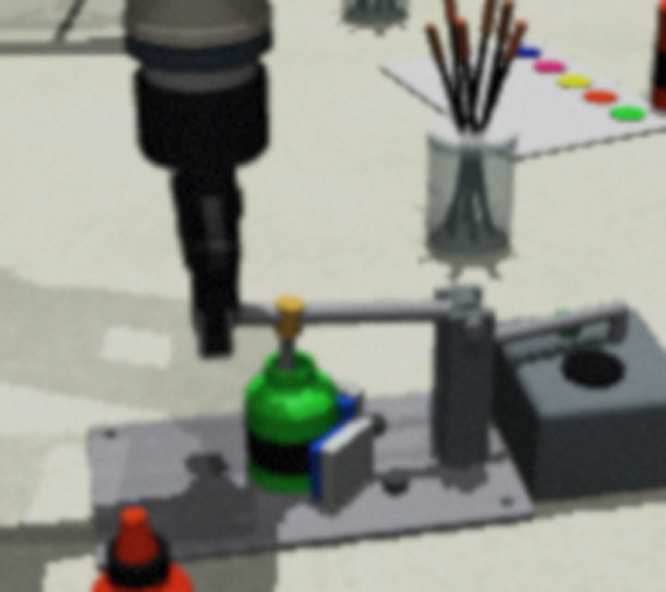

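The spout is entering the neck at zoom (288,355), bottle undisturbed. Last 12 mm slowly.

Request:
{"fn": "play_rows", "kwargs": {
  "moves": [
    [[0, 0, 0], [0.2, 0.5, 3], 0.2],
    [[0, 0, 0], [0.3, 0.5, 6], 0.2],
    [[0, 0, 0], [0.4, 0.5, 8.5], 0.2],
    [[0, 0, 0], [0.4, 0.5, 10.5], 0.2],
    [[0, 0, 0], [0.4, 0.5, 11.5], 0.2],
    [[0, 0, 0], [0.4, 0.5, 11.5], 0.2]
  ]
}}

```text
clock: 30.0
eef_pos: [512.3, -17.2, 94.6]
tcp_rot: [3.14, -0.01, -2.995]
contact_force: [0.6, -5.2, -2.7]
opening: 0.306
```

```bash
python3 - <<'E'
from rig import r
from h import *
s=st(r)
E
```

```text
t 30.0 stand xy [-47.5   -0.55] z 94.6 F st [-0.22 -5.27 -2.66] M [-0.798 -0.108 -0.037] open 0.306
```

Request:
{"fn": "play_rows", "kwargs": {
  "moves": [
    [[0, 0, 0], [0, -0.5, 0.5], 0.2],
    [[0, 0, 0], [0, -0.5, 1], 0.2],
    [[0, 0, 0], [0, -0.5, 1.5], 0.2],
    [[0, 0, 0], [0, -0.5, 2], 0.2],
    [[0, 0, 0], [0, -0.5, 2], 0.2]
  ]
}}

```text
clock: 30.5
eef_pos: [512.3, -17.4, 92.8]
tcp_rot: [3.139, -0.01, -2.995]
contact_force: [-2.0, 2.2, 4.5]
opening: 0.308
```

```bash
python3 - <<'E'
from rig import r
from h import *
s=st(r)
E
```

```text
t 30.5 stand xy [-47.48  -0.71] z 92.8 F st [-1.63  2.44  4.52] M [ 0.429 -0.008 -0.056] open 0.308
```

Request:
{"fn": "play_rows", "kwargs": {
  "moves": [
    [[0, 0, 0], [0, 0.1, 0.6], 0.2],
    [[0, 0, 0], [0, 0.1, 1.2], 0.2],
    [[0, 0, 0], [0, 0.1, 1.6], 0.2],
    [[0, 0, 0], [0, 0.1, 1.6], 0.2]
  ]
}}

```text
clock: 30.9
eef_pos: [512.4, -17.3, 92.3]
tcp_rot: [3.139, -0.009, -2.995]
contact_force: [-5.7, 0.1, 17.1]
opening: 0.307
```

```bash
python3 - <<'E'
from rig import r
from h import *
import pickle
s=st(r);f,s=look(r,"side")
cv2.imwrite("pics/side15.png",cv2.resize(f["color"][160:260,260:400,::-1],None,fx=5,fy=5,interpolation=cv2.INTER_CUBIC))
def W(X,Y,Z):return [559.2+X*.989-Y*.1475,-9.7+X*.1475+Y*.989,Z]
for a in(0,.03,.06):
    pts=[W(110-L*np.cos(a),0,112+L*np.sin(a)) for L in(130,110,60,20)]
    print(a,((proj(f,s,pts)-[260,160])*5+2).round().tolist())
E
```

```text
t 30.9 stand xy [-47.39  -0.67] z 92.3 F st [-5.58  0.89 17.06] M [ 0.254  0.701 -0.016] open 0.307
0 [[196.0, 198.0], [240.0, 194.0], [349.0, 183.0], [435.0, 175.0]]
0.03 [[196.0, 190.0], [240.0, 187.0], [349.0, 180.0], [435.0, 174.0]]
0.06 [[196.0, 183.0], [240.0, 181.0], [349.0, 176.0], [435.0, 173.0]]
```

View pics/side15.png

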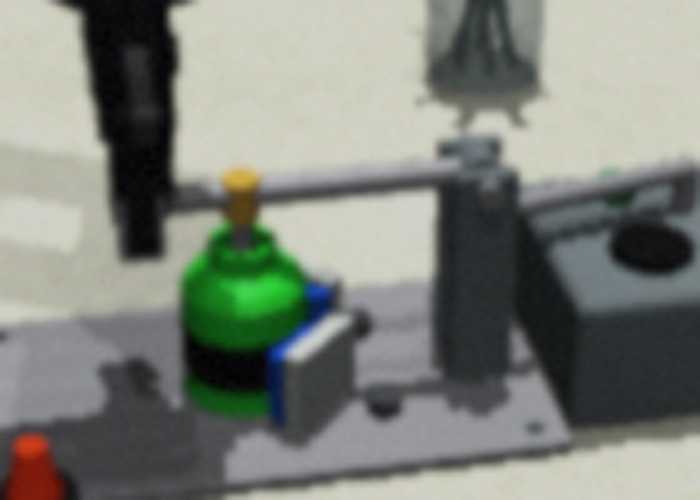

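The spout is level on its stop: 17 N, no further movement, bar at zoom row ~197 at its knob end as predicted for 0 rad. Releasing and withdrawing.

Request:
{"fn": "play_rows", "kwargs": {
  "moves": [
    [[0, 0, 0], [0, 0, 0.3], 0.4],
    [[0, 0, 0], [0, 0, 0.3], 0.6],
    [[0, 0, 0], [0, 0, 0.3], 0.8],
    [[0, 0, 0], [0, 0, 0.3], 0.8],
    [[0, 0, 0], [0, 0, 0.3], 0.8],
    [[0, 0, 0], [0, 0, 0.3], 0.8]
  ]
}}

```text
clock: 31.55
eef_pos: [512.4, -17.4, 91.9]
tcp_rot: [3.139, -0.009, -2.995]
contact_force: [0.1, 0.7, 0.0]
opening: 0.803
```

Request:
{"fn": "play_rows", "kwargs": {
  "moves": [
    [[0, 0, 0], [0, 0, -10], 0.8],
    [[0, 0, 0], [0, 0, -30], 0.8],
    [[0, 0, 0], [0, 0, -70], 0.8],
    [[0, 0, 0], [10, 0, -110], 0.8],
    [[0, 0, 0], [30, 0, -150], 0.8],
    [[0, 0, 0], [50, 0, -180], 0.8],
    [[0, 0, 0], [50, 0, -180], 0.8],
    [[0, 0, 0], [50, 0, -180], 0.8],
    [[0, 0, 0], [50, 0, -180], 0.8]
  ]
}}

```text
clock: 32.45
eef_pos: [464.5, -24.7, 271.7]
tcp_rot: [3.139, -0.01, -2.995]
contact_force: [0.2, -1.2, -0.0]
opening: 0.799
```

```bash
python3 - <<'E'
from rig import r
from h import *
s=st(r)
def W(X,Y,Z):return [559.2+X*.989-Y*.1475,-9.7+X*.1475+Y*.989,Z]
for n,c in(("side",(slice(160,260),slice(260,400))),("wrist",(slice(0,400),slice(0,640))),("scene",(slice(120,280),slice(240,400)))):
    f,s=look(r,n);k=1 if n=="wrist" else (5 if n=="side" else 3.7)
    cv2.imwrite(f"pics/{n}16.png",cv2.resize(f["color"][c][:,:,::-1],None,fx=k,fy=k,interpolation=cv2.INTER_CUBIC))
    q=r.silhouettes(f,"bottle")[:1]
    if q:print(n,q[0]["conf"],bbox(q[0]["mask"]),"seat:",proj(f,s,bpts(559.2,-9.7,8)).min(0),proj(f,s,bpts(559.2,-9.7,8)).max(0))
    for a in(0,.04,.08): print(a,((proj(f,s,[W(110-155*np.cos(a),0,112+155*np.sin(a))])-[c[1].start,c[0].start])*k).round(1).tolist())
E
```

```text
t 32.45 stand xy [-95.9  -0.9] z 271.7 F st [ 0.01 -1.22 -0.03] M [ 0.005  0.014 -0.002] open 0.799
side 0.74 [295.5 206.5 320.5 242.5] seat: [295.11773056 203.90174378] [321.26844313 243.62607723]
0 [[138.6, 201.2]]
0.04 [[138.2, 189.1]]
0.08 [[138.3, 176.9]]
wrist 0.71 [295.5 213.5 347.5 274.5] seat: [295.01985237 212.59262427] [348.10048245 277.9657329 ]
0 [[321.7, 233.4]]
0.04 [[321.7, 236.0]]
0.08 [[321.7, 239.0]]
scene 0.68 [295.5 200.5 322.5 236.5] seat: [295.13049158 198.98468075] [322.26273405 240.00673677]
0 [[211.2, 239.2]]
0.04 [[211.2, 230.8]]
0.08 [[211.5, 222.6]]
```

View pics/side16.png

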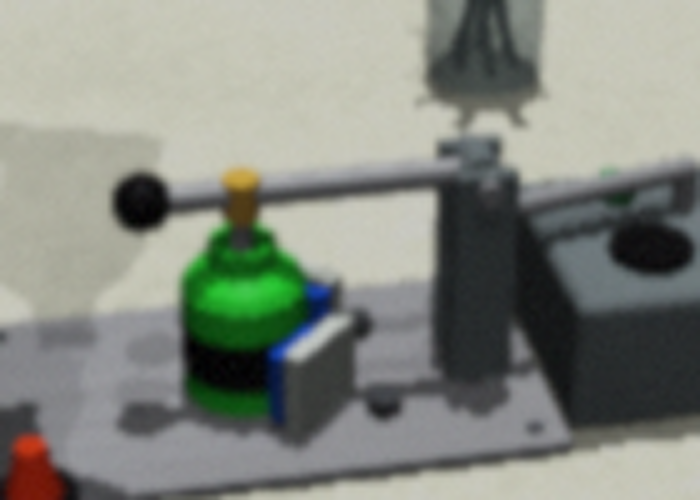

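View pics/wrist16.png

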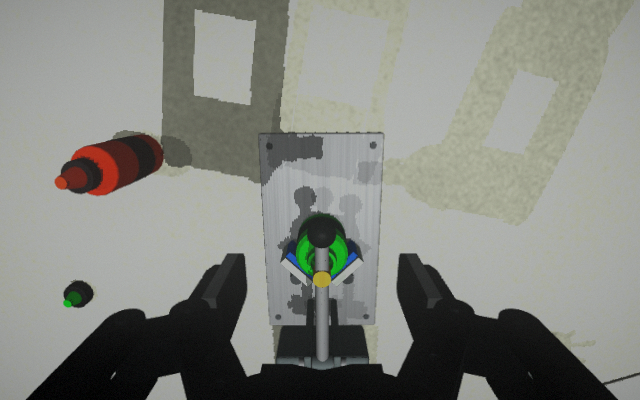

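View pics/scene16.png

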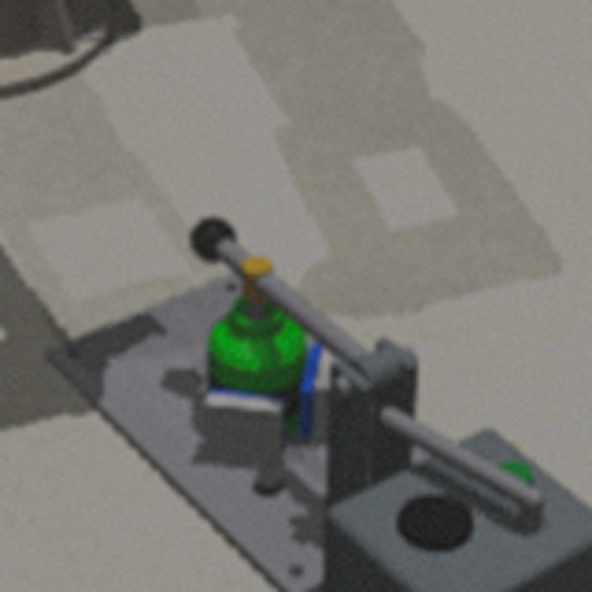

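All three views agree. The knob is at side zoom (140,201), scene zoom (212,239) and wrist (322,233), matching 0 rad to within about 1 px. The bottle outline matches the seat and the spout is in the neck. The gripper is clear, so I'm handing in.

```bash
python3 - <<'E'
from rig import r
from h import *
st(r);print(r.sign_off())
E
```

```text
t 32.75 stand xy [-95.82  -0.95] z 271.6 F st [ 0.18 -0.65 -0.71] M [ 0.005  0.026 -0.043] open 0.802
the job is handed in; nothing more can be done
None
```

I stood the green bottle on the plate, pushed it home in the V and swung the spout down into its neck. I handed it in at 32.75 s of the 72 s allowed; no verdict is reported.

- **Seating:** the final push was about 6–7 N (one reading 7.5 N). I gave way sideways until the side force was near zero and held it there for over 0.25 s. I could not measure the force on each face directly; I worked it out as roughly 5 N each from the wrist readings.
- **Spout:** I gripped the knob, swung it down its arc and felt the stop at about 17 N. Then I released it and withdrew.
- **Last checks:** the knob lies within about 1 px of its 0 rad position in all three views, and the bottle looks upright. Its outline matches the seat to about 1 px on the edges in clear view; where the V, spout or arm covers it, it differs by 2–4 px. The gripper was clear and read no contact force.
- **Corrections and disagreements:** my first push touched high on the wall near the shoulder. I backed off and repeated it with the tool tilted so the fingertips pushed lower. In the side pictures a few millimetres of gap still showed at the tip while the force said it was touching. The scene and side views also differed by 2–3 mm on the bottle's position at first.
- **Other objects:** I never touched the orange bottle, brush jar or cap, but I did not re-measure their positions at the end.

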